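# Right the tea tin and shut it in its cupboard

## Robot

A 7-joint arm with a two-finger parallel gripper is mounted at the origin on a cart in front of the work surface, level with it; the furniture and walls round the work are solid. World frame = base frame: x ahead of the robot, y to its left, z up, the work surface at z = 0. Lengths are in m, angles in rad, forces in N, time in s.
With the tool pointing down it reaches from about 0.35 to 0.9 m from the base axis. Payload 8.1 kg.
Tool frame: the origin (TCP) lies at the very end of the fingers, on their centre line; the grasp point (between the pads) lies 19 mm behind it (arm.grip_depth is the distance from the TCP to the grasp point, in m); x points along the fingers, z is the direction in which the jaws open and shut, and the axes are right-handed (so a half turn about x gives the same grasp; the last joint's range is limited). The gripper opens to 92 mm and grips with 3 to 60 N. Pads are 19 mm wide; open, the fingers measure 130 mm over their backs; the gripper's body (75 mm by 190 mm) begins 47 mm behind the grasp point.
Start: joints at [1.125, 0.434, 0.025, 1.573, -0.012, 1.134, -0.075], TCP at [0.21, -0.589, 0.227] pointing down, gripper open.
Joint ranges: [-2.62, 2.62], [-0.44, 2.09], [-1.27, 1.32], [0.08, 2.57], [-1.32, 4.46], [0.12, 2], [-2.74, 2.74]. Speed limits (rad/s): [2.22, 2.22, 3.01, 3.01, 3.14, 3.14, 3.14].

## Interface

Orientations are given as a rotation vector (axis times angle).
In Python, from cell import status, cams, arm gives the robot as it stands. The module is installed in compiled form; this text tells all that it offers.
- The arm moves only by the tool step_arm, never from a script. Its argument "rows" is a list of rows, each a list of 7 numbers: the gripper command: -1 is fully open, 1 is shut, values between are in proportion, then the shift along the tool's x, y, z as a fraction of full scale, then the turn, a rotation vector about the tool's x, y, z as a fraction of full scale. In form: [[grip, x, y, z, rx, ry, rz], ...]. A call has 1 to 12 rows; each row is the pose to reach, as a shift and turn from the pose commanded when the call began, along the tool's axes at that moment; what a row does not reach only later rows make up. Full scale, the value 1, is 80 cm for a shift and 60 degrees for a turn. A row lasts 1/12 s, in which the tool goes at most 41.7 mm and 7.16 degrees, less where a joint would pass 70% of its speed; a pose out of reach is approached as far as the arm can. A call with a number of a shift or a turn outside -1 to 1 is refused whole. A call with a gripper value outside its range is refused whole. The fingers move at their own pace and stop on an object; "newtons" is the grip in N (left out, the last holds). Time passes only in rows, so rows that repeat a pose let the fingers close. It gives the time, the measured TCP pose, the force and the opening at its end, in the units of the state.
- status.observe(): the state, without advancing time (a new reading comes with each control period).
- cams.get_image(name): name is "scene" or "top" or "wrist"; returns a dict with "pixels" (480x640x3 uint8, red, green, blue), "range_z" (480x640 float32, m along the optical axis (not along the pixel's ray), 0 where there is no reading), "camera_matrix" (3x3 intrinsics, pixels), "distortion" ([k1, k2, p1, p2, k3] as OpenCV has them; the pictures are not rectified), "eye" and "attitude" of the camera in the world; the wrist camera has in their place "tool_from_camera" (4x4, takes a point from camera to tool coordinates, whose origin is the TCP and whose axes are the tool frame's). Camera axes: x right, y down, z forward; pixel columns grow to the right and rows downward; lengths in m; the calibration is good to about 2 mm. A picture is of the moment at which its call begins: read the wrist's pose just before it.
- arm.sign_off(): hands the job in, once; it reports no verdict.
The state is a dict: "clock": time; "joints": joint angles; "dq": joint speeds; "joint_efforts": joint torques, N m; "position": TCP position; "ee_rot": TCP orientation; "force": force on the tool from outside, world axes, zero at the start; "ft_torque": the same for the moment, N m; "width": opening from 0.0 (shut) to 1.0 (fully open).
Only numpy, scipy, OpenCV 4.12 (cv2) and the standard library are available. Lean on these libraries where they do the work, as an engineer would, in place of code of your own. Each camera call takes 0.05 s, during which the arm holds its last target.

## Task

The square green tea tin stands on its head in front of the little open tea cupboard. Turn it over a quarter turn at a time, letting it down on its side first and never letting it fall or drop, until its brass lid is on top; then stand it upright right inside the cupboard, and swing the door round and push it home until the roller catch snaps shut. Leave the tin cup and the biscuit cutter where they are.

Things in the scene. Friction and masses are not known exactly. Their poses are not given: they have to be found in the camera images.
- tin_middle (a point): centre of the tea tin, a closed square green tin of 0.2 to 0.4 kg: 60 mm along its x, 56 mm along its y, 86 mm high along its z, which points from the plain base to the brass lid with the red medallion (at the start straight down: it stands on its lid). Paper labels on the two x faces; the lid covers the top 24 mm and is fixed on
- cupboard_mouth (a point): the wooden tea cupboard, fixed to the table: middle of the front edge of its inner floor, 8 mm above the table. x points level into it, y to the left as seen facing it, z up. Inside it is 140 mm wide, 154 mm high, 117 mm deep; walls 10 mm; outside 160 mm wide (cornice 168), 180 mm high
- catch (a point): the brass roller of the catch, in the cupboard: it and its plate stick out up to 20 mm from the left inner wall, from 1 to 28 mm behind the front plane and from 133 to 159 mm above the table
- cupboard_hinge (a point): foot of the door's upright hinge axis, at table height: in the cupboard's front plane, at its right edge, 80 mm to the right of cupboard_mouth; axes as there
- cupboard_door (a joint): door angle in rad: 0 shut, grows as it opens towards the front and on to the right, 1.7 to 2.0 at the start. It turns easily and stays where it is left. From about 0.11 down to 0.05 rad the strike on its inner face must push back the sprung roller (up to about 10 N at the free edge), below that it snaps in by itself to 0; left above that it stays ajar
- door_edge (a point): point of the door's outer face at its free edge, 120 mm above the table; its y points along the door from the hinge to the free edge, its x from the outer face to the inner. The door is 160 mm wide, 14 mm thick, from 2 to 172 mm above the table; a brass knob, 22 mm across, stands out 23 mm from the outer face, 80 mm above the table and 15 mm from the free edge
- tin_cup: grey tin cup, 62 mm high, bystander (origin under its middle)
- biscuit_cutter: grey round biscuit cutter with a bow handle, 57 mm wide and 50 mm high, bystander (origin under its middle)

How it is judged:
On the way:
1. the tin has been let down on one of its sides on the table (angle between tin_middle's own z axis and vertical between 1.45 and 1.69 rad and height (world z) of tin_middle below 0.036 m), for 0.2 s.
At the end, for the whole second after the job is handed in: the tin stands upright (within 0.08 rad), lid up, on the cupboard's floor inside the cupboard, at rest, and the door is shut in its catch (under 0.03 rad) (angle between tin_middle's own z axis and vertical below 0.08 rad and x of tin_middle in the frame of cupboard_mouth between 0.03 and 0.095 m and y of tin_middle in the frame of cupboard_mouth between -0.04 and 0.04 m and z of tin_middle in the frame of cupboard_mouth between 0.04 and 0.047 m and value of joint cupboard_door below 0.03 rad and linear speed of tea_tin below 0.02 m/s); the robot touches nothing.
It fails at once if the tin is let fall or dropped (turning faster than 6 rad/s or moving faster than 0.8 m/s) (angular speed of tea_tin above 6 rad/s or linear speed of tea_tin above 0.8 m/s).
It fails at once if the cup or the cutter is shifted by more than 30 mm (distance of any of tin_cup, biscuit_cutter from where it was at the start of the episode above 0.03 m).
It also fails if it takes over 72 s, if anything falls off the work surface, if the arm or the gripper's body presses on something with over 40 N, if the wrist force passes 120 N, or if a joint passes its speed limit or range.

## Working session

There is one attempt and no reset: what is moved stays moved. The work goes in short steps, Python scripts to look and compute and a tool call to move; the robot and the scene stay as the last step left them, time stands still between calls to the robot, and variables do not carry over. Pictures are saved under pics/ and viewed, and the job is handed in when it is done.

Besides the shell and the picture viewer there is one more tool, called after "Call:" by a JSON object that holds its "api" and its "payload". step_arm: Moves the arm, as the interface text tells. Its arguments: {"type":"object","properties":{"rows":{"type":"array","items":{"type":"array","items":{"type":"number"}}},"newtons":{"type":"number"}},"required":["rows"]}

```bash
mkdir -p pics; ls; cat > h.py <<'E'
import numpy as np, cv2
from scipy.spatial.transform import Rotation as R
from cell import status, cams, arm
def shot(n,fn):
    im=cams.get_image(n); cv2.imwrite('pics/'+fn,cv2.cvtColor(im['pixels'],cv2.COLOR_RGB2BGR)); return im
def pose(im):
    a=np.array(im['attitude'])
    Rm=a if a.shape==(3,3) else (R.from_rotvec(a) if a.size==3 else R.from_quat(a)).as_matrix()
    return np.array(im['eye']),Rm
def cloud(im,eye,Rm):
    z=im['range_z'];K=im['camera_matrix']
    v,u=np.mgrid[0:480,0:640]
    p=cv2.undistortPoints(np.stack([u,v],-1).reshape(-1,1,2).astype(np.float64),np.array(K),np.array(im['distortion'])).reshape(480,640,2)
    c=np.dstack([p[...,0]*z,p[...,1]*z,z])
    return c@Rm.T+eye
E
python3 - <<'E'
from h import *
s=status.observe(); print(s)
for n in ['scene','top','wrist']:
    im=shot(n,n+'0.png'); print(n,im['camera_matrix'],im['distortion'],im.get('eye'),im.get('attitude'),im.get('tool_from_camera'))
E
```

```text
pics
{'clock': 0.0, 'joints': array([ 1.12537717,  0.43521287,  0.02496543,  1.57412344, -0.01157509,
        1.13398151, -0.07509221]), 'dq': array([-5.97378983e-04, -9.06541972e-04, -9.38557009e-04, -6.58922759e-05,
       -2.47968895e-03, -1.45228035e-03, -1.82973992e-04]), 'joint_efforts': array([-3.34879610e-05, -6.67852378e+01,  9.85498242e-01, -3.14455855e+01,
       -6.04852522e-02,  4.28826793e-02,  1.24040762e-04]), 'position': array([ 0.20985618, -0.58816251,  0.22594098]), 'ee_rot': array([ 0.95392642,  1.35350093, -0.95264744]), 'force': array([-0.39622198, -0.34311159,  0.63134218]), 'ft_torque': array([ 0.06197823, -0.04660096, -0.00169094]), 'width': 1.0018521538871064}
scene [[606.86499945   0.         312.16929357]
 [  0.         606.86499945 233.39933652]
 [  0.           0.           1.        ]] [-0.01332287  0.          0.          0.          0.        ] [ 0.43829584 -1.10972467  1.03787686] [-2.27885775  0.10398789 -0.04077697] None
top [[602.55766838   0.         323.57950027]
 [  0.         602.55766838 233.46701469]
 [  0.           0.           1.        ]] [-0.20368473  0.          0.          0.          0.        ] [ 0.1416087  -0.21083141  1.17198386] [-2.37263568  1.52810868 -0.28624342] None
wrist [[356.60572812   0.         318.89258336]
 [  0.         356.60572812 237.1791588 ]
 [  0.           0.           1.        ]] [-0.04397316  0.          0.          0.          0.        ] None None [[-7.18949860e-04 -2.88203549e-01  9.57568900e-01 -1.57430940e-01]
 [ 1.10459177e-03 -9.57568792e-01 -2.88202687e-01  7.74638538e-02]
 [ 9.99999131e-01  8.50519440e-04  1.00679122e-03 -2.46164556e-04]
 [ 0.00000000e+00  0.00000000e+00  0.00000000e+00  1.00000000e+00]]
```

View pics/scene0.png

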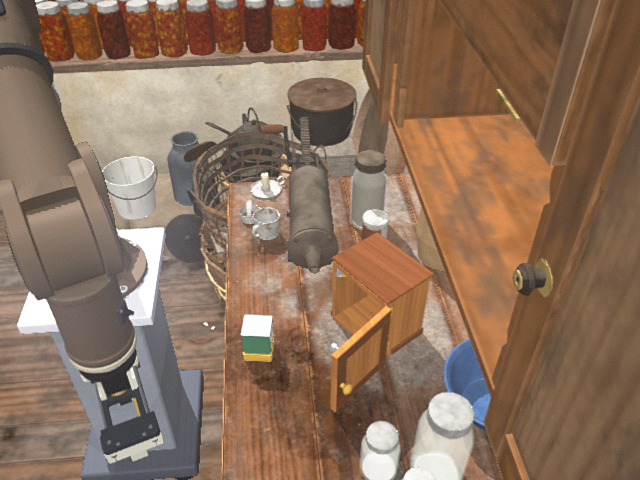

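View pics/top0.png

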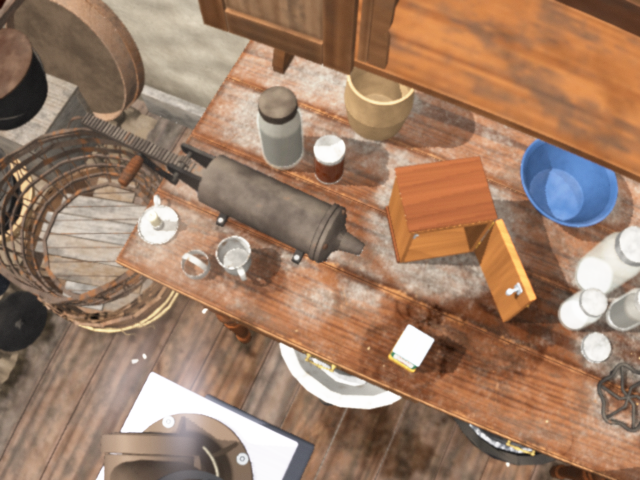

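View pics/wrist0.png

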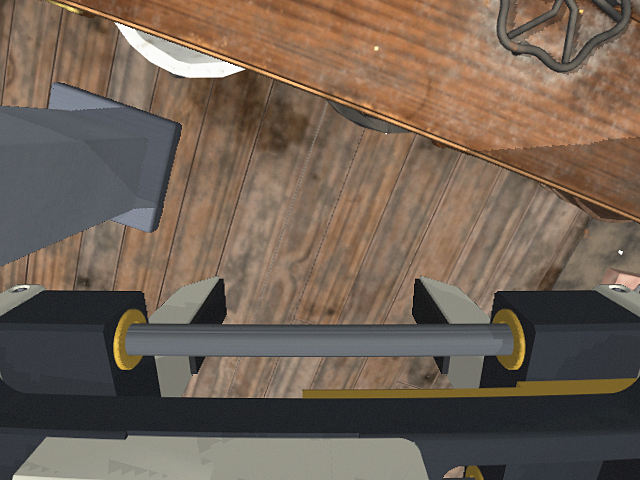

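The tin stands at about (258,338) in the scene view and (411,347) in the top view, white base up. The cupboard is at (383,290) with its door open, the cup at (233,255) and the cutter at (196,263) in the top view.

```bash
python3 - <<'E'
from h import *
def pr(n,C,pts):
    for (u,v) in pts: print(n,(u,v),C[v,u].round(4))
C={}
for n in ['scene','top']:
    im=cams.get_image(n); e,Rm=pose(im); C[n]=cloud(im,e,Rm); np.save(n+'.npy',C[n]); cv2.imwrite(n+'_.png',im['pixels'][...,::-1])
    print(Rm.round(2))
pr('top',C['top'],[(411,347),(430,340),(396,350),(400,168),(478,160),(490,215),(400,228),(440,195),(497,228),(533,298),(500,316),(515,291),(233,255),(196,263),(380,320),(120,262),(600,400)])
pr('scene',C['scene'],[(257,325),(257,345),(258,358),(375,240),(335,268),(385,300),(430,275),(390,312),(336,352),(345,388),(334,407),(266,225),(252,212)])
for n in C:
    c=C[n]; 
    # tin top: z 0.075..0.1 near
    ref=c[347,411] if n=='top' else c[325,257]
    m=(abs(c[...,2]-0.086)<0.006)&(np.hypot(c[...,0]-ref[0],c[...,1]-ref[1])<0.06)
    p=c[m][:,:2].astype(np.float32); r=cv2.minAreaRect(p); print(n,'tin top',r,len(p),c[m][:,2].mean())
    m=(abs(c[...,2]-0.18)<0.004)
    ys,xs=np.where(m); print(len(ys)); 
    p=c[m][:,:2].astype(np.float32);
    # largest component
    k,l,st,ce=cv2.connectedComponentsWithStats(m.astype(np.uint8))
    for i in np.argsort(-st[1:,4])[:3]+1:
        print(st[i],cv2.minAreaRect(c[l==i][:,:2].astype(np.float32)))
    m=(abs(c[...,2]-0.172)<0.003)
    k,l,st,ce=cv2.connectedComponentsWithStats(m.astype(np.uint8))
    for i in np.argsort(-st[1:,4])[:4]+1:
        print('door?',st[i],cv2.minAreaRect(c[l==i][:,:2].astype(np.float32)))
E
```

```text
[[ 1.   -0.06  0.06]
 [-0.09 -0.65  0.76]
 [-0.01 -0.76 -0.65]]
[[ 0.41 -0.85  0.33]
 [-0.91 -0.39  0.14]
 [ 0.   -0.36 -0.93]]
top (411, 347) [ 0.3861 -0.2787  0.0848]
top (430, 340) [ 0.4112 -0.3057  0.0891]
top (396, 350) [ 0.3694 -0.2555  0.0869]
top (400, 168) [ 0.6651 -0.1321  0.1805]
top (478, 160) [ 0.7428 -0.2604  0.182 ]
top (490, 215) [ 0.6468 -0.3171  0.1792]
top (400, 228) [ 0.591  -0.173   0.0916]
top (440, 195) [ 0.6442 -0.2191  0.1814]
top (497, 228) [ 0.6329 -0.3384  0.1691]
top (533, 298) [ 0.5331 -0.4407  0.1722]
top (500, 316) [ 0.5358 -0.4274  0.0022]
top (515, 291) [ 0.5419 -0.4112  0.1469]
top (233, 255) [0.4303 0.1209 0.0021]
top (196, 263) [0.373  0.1671 0.0491]
top (380, 320) [ 0.429  -0.207   0.0054]
top (120, 262) [ 0.317   0.3339 -0.0026]
top (600, 400) [ 4.554e-01 -6.822e-01 -1.000e-04]
scene (257, 325) [ 0.3937 -0.2822  0.0856]
scene (257, 345) [ 0.3911 -0.3078  0.0533]
scene (258, 358) [ 0.3905 -0.3083  0.0112]
scene (375, 240) [ 0.654  -0.1519  0.182 ]
scene (335, 268) [ 0.5621 -0.2063  0.1596]
scene (385, 300) [ 0.6444 -0.3244  0.1802]
scene (430, 27
[... 1753 characters left out ...]
39), 39.511741638183594)
[142 158   6   5  18] ((0.48369401693344116, 0.3127788007259369), (0.00862037017941475, 0.006908024661242962), 11.797539710998535)
door? [495 219  42  83 599] ((0.5894051194190979, -0.3876996338367462), (0.15996575355529785, 0.017414001747965813), 42.073577880859375)
door? [611 236  29  35 125] ((0.6789591908454895, -0.5788564682006836), (0.0740705281496048, 0.035838913172483444), 57.156558990478516)
door? [261 117  25  12  62] ((0.6566036939620972, 0.1285858303308487), (0.012042037211358547, 0.05014004558324814), 4.90566349029541)
door? [434 225  27   6  42] ((0.5943785905838013, -0.25304821133613586), (0.003203660249710083, 0.049594465643167496), 33.22669982910156)
```

```bash
cat >> h.py <<'E'
def tool():
    s=status.observe(); return np.array(s['position']),R.from_rotvec(s['ee_rot']).as_matrix(),s
def mk(yaw,phi,flip=0):
    """tool rot: x at yaw(deg), elevation phi(deg); y 'up' side"""
    y,p=np.radians([yaw,phi]); f=np.array([np.cos(y),np.sin(y),0]);Z=np.array([0,0,1.])
    x=np.cos(p)*f+np.sin(p)*Z; yy=-np.sin(p)*f+np.cos(p)*Z
    if flip: yy=-yy
    return np.stack([x,yy,np.cross(x,yy)],1)
def cmd(P,Rt):
    p,Rm,s=tool(); d=Rm.T@(np.array(P)-p); w=R.from_matrix(Rm.T@Rt).as_rotvec()
    print('t',round(s['clock'],2),'shift',(d/0.8).round(4),'turn',(w/np.radians(60)).round(4),'rows>=',(np.linalg.norm(d)/.0417).round(1),(np.degrees(np.linalg.norm(w))/7.16).round(1))
def st():
    p,Rm,s=tool(); print('t',round(s['clock'],2),'p',p.round(4),'x',Rm[:,0].round(3),'y',Rm[:,1].round(3),'z',Rm[:,2].round(3),'w',round(s['width'],3),'F',np.round(s['force'],1),'q',np.round(s['joints'],3))
E
python3 - <<'E'
from h import *
st()
im=cv2.imread('pics/scene0.png')[300:440,220:410]; im2=cv2.imread('pics/top0.png')[320:380,380:440]
a=cv2.resize(im,(570,420),interpolation=3)
b=cv2.resize(im2,(220,420),interpolation=3); cv2.imwrite('pics/crop.png',np.hstack([a,b]))
# cupboard front-plane & door fits
ct=np.load('top.npy');cs=np.load('scene.npy')
for n,c in (('top',ct),('scene',cs)):
    yaw=np.radians(33.45);x=np.array([np.cos(yaw),np.sin(yaw)]);y=np.array([-x[1],x[0]])
    q=(c[...,:2]-np.array([.603,-.262])); X=q@x;Y=q@y;Z=c[...,2]
    m=(abs(X)<.02)&(abs(Y)<.09)&(Z>.02)&(Z<.17)
    for lo,hi in((-.082,-.06),(.068,.082)):
        k=m&(Y>lo)&(Y<hi); print(n,lo,k.sum(),np.histogram(X[k],np.arange(-.02,.021,.004))[0])
    k=(abs(Z-.18)<.004)&(abs(X-.06)<.09)&(abs(Y)<.1); print('roof',np.percentile(X[k],[.5,99.5]),np.percentile(Y[k],[.5,99.5]))
    k=(abs(Z-.09)<.06)&(abs(Y+.09)<.06)&(X<-.03)&(X>-.15)
    # door inner face pts
    A=np.polyfit(X[k],Y[k],1); r=Y[k]-np.polyval(A,X[k]);print('door',k.sum(),A,r.std(),np.degrees(np.arctan(A[0])))
    k=(abs(Z-.172)<.003)&(X<-.0)&(X>-.19)&(Y<-.05)&(Y>-.16); print(cv2.minAreaRect(np.stack([X[k],Y[k]],1).astype(np.float32)))
E
```

```text
t 0.25 p [ 0.2099 -0.5885  0.2264] x [-0.     0.001 -1.   ] y [ 0.942  0.336 -0.   ] z [ 0.336 -0.942 -0.001] w 0.998 F [-0.7  0.2 -0.7] q [ 1.125  0.435  0.025  1.574 -0.012  1.134 -0.075]
top -0.082 545 [ 47  49  54  62 158  45  43  32  28  27]
top 0.068 288 [  0   0   0   8 135  32  27  33  26  27]
roof [-0.00282547  0.12680502] [-0.08098225  0.08418061]
door 1410 [ 0.14188404 -0.07912354] 0.0025324965268518776 8.075455262705365
((-0.07590392231941223, -0.09613630175590515), (0.16910597681999207, 0.04147204011678696), 18.255645751953125)
scene -0.082 97 [ 0  0  0  0 19  7  5  4 17 45]
scene 0.068 362 [  0   0   0   1 133  69  47  38  37  37]
roof [-0.00226334  0.12762277] [-0.08456919  0.08141426]
door 1455 [ 0.18567733 -0.09207975] 0.005394419138000231 10.518737555244146
((-0.07507351785898209, -0.0984538346529007), (0.1693582683801651, 0.040671687573194504), 18.711627960205078)
```

View pics/crop.png

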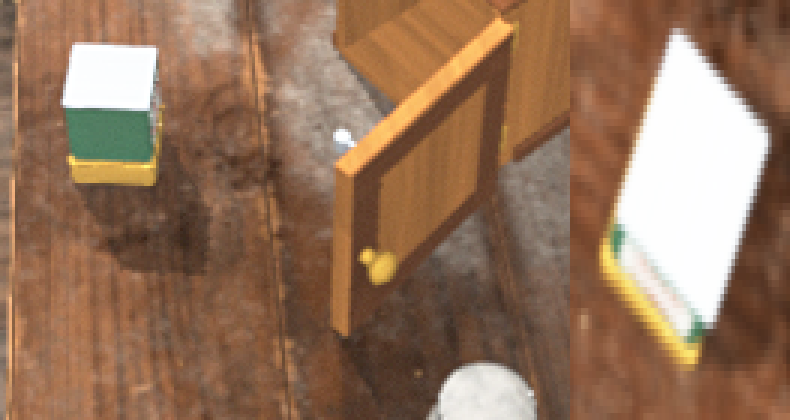

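```bash
python3 - <<'E'
from h import *
cmd([.392,-.282,.20],mk(-8,-90))
E
```

```text
t 0.25 shift [ 0.0331  0.3431 -0.2843] turn [ 4.605e-01 -6.000e-04  2.000e-04] rows>= 8.6 3.9
```

Call:
{"api": "step_arm", "payload": {"rows": [[-1,0.0,0.17,-0.14,0.2,0,0],[-1,0.0,0.17,-0.14,0.2,0,0],[-1,0.0,0.17,-0.14,0.2,0,0],[-1,0.0,0.17,-0.14,0.2,0,0],[-1,0.0,0.17,-0.14,0.2,0,0],[-1,0.0,0.17,-0.14,0.2,0,0]]}}

```text
clock: 0.75
position: [0.3032, -0.434, 0.227]
ee_rot: [1.107, 1.272, -1.104]
force: [0.7, -0.2, 0.7]
width: 1.002
```

Call:
{"api": "step_arm", "payload": {"rows": [[-1,0.03,0.16,-0.15,0.26,0,0],[-1,0.03,0.16,-0.15,0.26,0,0],[-1,0.03,0.16,-0.15,0.26,0,0],[-1,0.03,0.16,-0.15,0.26,0,0],[-1,0.03,0.16,-0.15,0.26,0,0],[-1,0.03,0.16,-0.15,0.26,0,0],[-1,0.03,0.16,-0.15,0.26,0,0]]}}

```text
clock: 1.33
position: [0.4116, -0.3018, 0.2025]
ee_rot: [1.309, 1.141, -1.31]
force: [-0.3, -1.4, 1.0]
width: 0.998
```

```bash
python3 - <<'E'
from h import *
st(); cmd([.392,-.282,.20],mk(-8,-90))
E
```

```text
t 1.33 p [ 0.4116 -0.3018  0.2025] x [-0. -0. -1.] y [ 0.991 -0.137 -0.   ] z [-0.137 -0.991  0.   ] w 0.998 F [-0.3 -1.4  1. ] q [ 0.555  0.276 -0.034  1.879  0.012  0.988 -1.192]
t 1.33 shift [ 0.0032 -0.0277 -0.0212] turn [0.002  0.0003 0.0004] rows>= 0.7 0.0
```

```bash
python3 - <<'E'
from h import *
cmd([.42,-.30,.32],mk(25,-55))
E
```

```text
t 1.33 shift [-0.1469  0.01   -0.0036] turn [-0.5307  0.1675  0.5675] rows>= 2.8 6.7
```

Call:
{"api": "step_arm", "payload": {"rows": [[-1,-0.147,0.01,0,-0.53,0.17,0.57],[-1,-0.147,0.01,0,-0.53,0.17,0.57],[-1,-0.147,0.01,0,-0.53,0.17,0.57],[-1,-0.147,0.01,0,-0.53,0.17,0.57],[-1,-0.147,0.01,0,-0.53,0.17,0.57],[-1,-0.147,0.01,0,-0.53,0.17,0.57],[-1,-0.147,0.01,0,-0.53,0.17,0.57],[-1,-0.147,0.01,0,-0.53,0.17,0.57],[-1,-0.147,0.01,0,-0.53,0.17,0.57]]}}

```text
clock: 2.08
position: [0.4162, -0.3065, 0.3194]
ee_rot: [1.222, 1.013, -0.413]
force: [-0.6, -0.2, 0.4]
width: 0.999
```

```bash
cat > kin.py <<'E'
import numpy as np
from scipy.optimize import least_squares
from scipy.spatial.transform import Rotation as R
E
python3 - <<'E'
from h import *
st()
E
```

```text
t 2.08 p [ 0.4162 -0.3065  0.3194] x [ 0.524  0.241 -0.817] y [0.744 0.338 0.577] z [ 0.415 -0.91  -0.002] w 0.999 F [-0.6 -0.2  0.4] q [ 0.981  0.136 -0.044  1.928 -0.698  1.058  0.141]
```

```bash
cat > kin.py <<'E'
import numpy as np, itertools
from scipy.optimize import least_squares
from scipy.spatial.transform import Rotation as R
LO=np.array([-2.62,-.44,-1.27,.08,-1.32,.12,-2.74]);HI=np.array([2.62,2.09,1.32,2.57,4.46,2,2.74])
def Rz(a):return R.from_euler('z',a).as_matrix()
def Ry(a):return R.from_euler('y',a).as_matrix()
def fk(q,P):
    # P: h,L1,L2,L3, a1, e(elbow offset x), psi
    s=P['s']; h,L1,L2,L3,a1,e1,e2,psi,th0=P['p']
    M=Rz(s[0]*q[0]+th0); t=np.array([0,0,h])
    t=t+M@[a1,0,0]; M=M@Ry(q[1])
    M=M@Rz(s[1]*q[2]); t=t+M@[e1,0,L1]; M=M@Ry(q[3])
    t=t+M@[e2,0,0]; M=M@Rz(s[2]*q[4]); t=t+M@[0,0,L2]; M=M@Ry(q[5])
    M=M@Rz(s[3]*q[6]+psi); t=t+M@[0,0,L3]
    T=np.stack([M[:,2],M[:,0],M[:,1]],1) # tool x = flange z
    return t,T
E
cat > data.py <<'E'
import numpy as np
Q=np.array([[1.125,.435,.025,1.574,-.012,1.134,-.075],[.555,.276,-.034,1.879,.012,.988,-1.192],[.981,.136,-.044,1.928,-.698,1.058,.141]])
T=np.array([[.2099,-.5885,.2264],[.4116,-.3018,.2025],[.4162,-.3065,.3194]])
X=np.array([[0,.001,-1],[0,0,-1],[.524,.241,-.817]])
Y=np.array([[.942,.336,0],[.991,-.137,0],[.744,.338,.577]])
E
cat > fit.py <<'E'
from kin import *; from data import *
best=[]
for s in itertools.product([1,-1],repeat=4):
    for psi in (0,np.pi/2,np.pi,-np.pi/2):
      def f(p):
        r=[]
        for q,t,x,y in zip(Q,T,X,Y):
            a,M=fk(q,dict(s=s,p=p)); r+=[(a-t)*5,M[:,0]-x,M[:,1]-y]
        r.append((np.array(p)[[4,5,6]])*.1)
        return np.concatenate(r)
      o=least_squares(f,[.2,.56,.43,.3,0,0,0,psi,0]); best.append((o.cost,s,o.x))
best.sort(key=lambda b:b[0])
for b in best[:5]: print(b[0],b[1],b[2].round(4))
import pickle; pickle.dump(dict(s=best[0][1],p=best[0][2]),open('P.pkl','wb'))
E
python3 fit.py
```

```text
0.0019176403433743144 (-1, -1, -1, -1) [ 0.0899  0.6376  0.3739  0.3597  0.0118 -0.0267 -0.0718  1.4842 -0.0924]
0.001917640343374317 (-1, -1, -1, -1) [ 0.0899  0.6376  0.3739  0.3597  0.0118 -0.0267 -0.0718  1.4842 -0.0924]
0.0019176403433743205 (-1, -1, -1, -1) [ 0.0899  0.6376  0.3739  0.3597  0.0118 -0.0267 -0.0718 -4.799  -0.0924]
0.001917640343374326 (-1, -1, -1, -1) [ 0.0899  0.6376  0.3739  0.3597  0.0118 -0.0267 -0.0718  1.4842 -0.0924]
0.021109526905089705 (-1, 1, -1, -1) [-0.1269  0.7314  0.1996  0.4123  0.1806 -0.1193 -0.1495  1.4542 -0.0925]
```

```bash
python3 - <<'E'
from h import *
cmd([.50,-.30,.25],mk(30,-20))
E
```

```text
t 2.08 shift [0.1277 0.0306 0.0362] turn [-0.0576  0.0725  0.579 ] rows>= 2.6 4.9
```

Call:
{"api": "step_arm", "payload": {"rows": [[-1,0.12,0.03,0.03,-0.05,0.07,0.58],[-1,0.12,0.03,0.03,-0.05,0.07,0.58],[-1,0.12,0.03,0.03,-0.05,0.07,0.58],[-1,0.12,0.03,0.03,-0.05,0.07,0.58]]}}

```text
clock: 2.42
position: [0.4993, -0.2923, 0.2547]
ee_rot: [1.393, 0.744, 0.024]
force: [-0.7, 1.6, -1.2]
width: 0.998
```

```bash
python3 - <<'E'
from h import *
st()
E
```

```text
t 2.42 p [ 0.4993 -0.2923  0.2547] x [ 0.776  0.435 -0.458] y [0.404 0.215 0.889] z [ 0.485 -0.875 -0.008] w 0.998 F [-0.7  1.6 -1.2] q [ 1.159  0.469 -0.174  2.045 -1.262  1.1    0.842]
```

Call:
{"api": "step_arm", "payload": {"rows": [[-1,0.04,0,0.0,0,0,0.17],[-1,0.04,0,0.0,0,0,0.17],[-1,0.04,0,0.0,0,0,0.17]]}}

```text
clock: 2.67
position: [0.5211, -0.2801, 0.2384]
ee_rot: [1.463, 0.618, 0.16]
force: [-1.1, -0.1, -1.1]
width: 1.002
```

```bash
python3 - <<'E'
from h import *
st()
E
```

```text
t 2.67 p [ 0.5211 -0.2801  0.2384] x [ 0.836  0.464 -0.293] y [0.264 0.129 0.956] z [ 0.481 -0.876 -0.015] w 1.002 F [-1.1 -0.1 -1.1] q [ 1.457  0.676 -0.589  2.065 -1.311  0.959  0.987]
```

```bash
cat > data.py <<'E'
import numpy as np
Q=np.array([[1.125,.435,.025,1.574,-.012,1.134,-.075],[.555,.276,-.034,1.879,.012,.988,-1.192],[.981,.136,-.044,1.928,-.698,1.058,.141],[1.159,.469,-.174,2.045,-1.262,1.1,.842],[1.457,.676,-.589,2.065,-1.311,.959,.987]])
T=np.array([[.2099,-.5885,.2264],[.4116,-.3018,.2025],[.4162,-.3065,.3194],[.4993,-.2923,.2547],[.5211,-.2801,.2384]])
X=np.array([[0,.001,-1],[0,0,-1],[.524,.241,-.817],[.776,.435,-.458],[.836,.464,-.293]])
Y=np.array([[.942,.336,0],[.991,-.137,0],[.744,.338,.577],[.404,.215,.889],[.264,.129,.956]])
E
cat > kin.py <<'E'
import numpy as np, itertools
from scipy.optimize import least_squares
from scipy.spatial.transform import Rotation as R
LO=np.array([-2.62,-.44,-1.27,.08,-1.32,.12,-2.74]);HI=np.array([2.62,2.09,1.32,2.57,4.46,2,2.74])
def Rz(a):return R.from_euler('z',a).as_matrix()
def Ry(a):return R.from_euler('y',a).as_matrix()
# p: 7 angle offsets z1,y2,z3,y4,z5,y6,z7 ; translations
def fk(q,P):
    s=P['s'];o=P['p'][:7]; h,a1,b1,L1,e1,f1,L2,e2,f2,L3,e3,f3=P['p'][7:]
    M=Rz(s[0]*q[0]+o[0]); t=np.array([0,0,h])+M@[a1,b1,0]
    M=M@Ry(q[1]+o[1])@Rz(s[1]*q[2]+o[2]); t=t+M@[e1,f1,L1]
    M=M@Ry(q[3]+o[3])@Rz(s[2]*q[4]+o[4]); t=t+M@[e2,f2,L2]
    M=M@Ry(q[5]+o[5])@Rz(s[3]*q[6]+o[6]); t=t+M@[e3,f3,L3]
    return t,np.stack([M[:,2],M[:,0],M[:,1]],1)
E
cat > fit.py <<'E'
from kin import *; from data import *
best=[]
p0=np.array([0]*6+[0]+[.2,0,0,.56,0,0,.43,0,0,.3,0,0],float)
for s in itertools.product([1,-1],repeat=4):
  if s[0]==1: continue
  for psi in (0,np.pi/2,np.pi,-np.pi/2):
      p1=p0.copy();p1[6]=psi
      w=np.array([1]*7+[0,.3,.3,0,.3,.3,0,.3,.3,0,3,3])*.02; w[6]=0
      def f(p):
        r=[]
        for q,t,x,y in zip(Q,T,X,Y):
            a,M=fk(q,dict(s=s,p=p)); r+=[(a-t)*5,M[:,0]-x,M[:,1]-y]
        r.append(w*(p-p1)*.3)
        return np.concatenate(r)
      o=least_squares(f,p1); best.append((o.cost,s,o.x,f(o.x)))
best.sort(key=lambda b:b[0])
for b in best[:5]: print(b[0],b[1],b[2].round(4))
print(best[0][3][:9*len(Q)].reshape(-1,9).round(3))
import pickle; pickle.dump(dict(s=best[0][1],p=best[0][2]),open('P.pkl','wb'))
E
python3 fit.py
```

```text
2.87412521481176e-06 (-1, -1, -1, -1) [ 1.2000e-03 -4.0000e-04 -4.0000e-04 -5.0000e-04  3.0000e-04  1.0000e-04
 -4.7113e+00  2.7290e-01  1.0000e-03 -3.3600e-02  5.5700e-01  3.0000e-04
 -2.0100e-02  4.3120e-01  7.3000e-03 -1.0000e-03  3.6260e-01  2.0000e-04
 -1.1000e-03]
2.8741252148121813e-06 (-1, -1, -1, -1) [ 1.2000e-03 -4.0000e-04 -4.0000e-04 -5.0000e-04  3.0000e-04  1.0000e-04
  1.5719e+00  2.7290e-01  1.0000e-03 -3.3600e-02  5.5700e-01  3.0000e-04
 -2.0100e-02  4.3120e-01  7.3000e-03 -1.0000e-03  3.6260e-01  2.0000e-04
 -1.1000e-03]
2.874125214812637e-06 (-1, -1, -1, -1) [ 1.2000e-03 -4.0000e-04 -4.0000e-04 -5.0000e-04  3.0000e-04  1.0000e-04
  1.5719e+00  2.7290e-01  1.0000e-03 -3.3600e-02  5.5700e-01  3.0000e-04
 -2.0100e-02  4.3120e-01  7.3000e-03 -1.0000e-03  3.6260e-01  2.0000e-04
 -1.1000e-03]
2.8741252148169386e-06 (-1, -1, -1, -1) [ 1.2000e-03 -4.0000e-04 -4.0000e-04 -5.0000e-04  3.0000e-04  1.0000e-04
  1.5719e+00  2.7290e-01  1.0000e-03 -3.3600e-02  5.5700e-01  3.0000e-04
 -2.0100e-02  4.3120e-01  7.3000e-03 -1.0000e-03  3.6260e-01  2.0000e-04
 -1.1000e-03]
0.0003580747152980235 (-1, -1, 1, -1) [ 1.7000e-03  0.0000e+00 -8.0000e-04  3.1406e+00 -3.0000e-04 -3.1414e+00
  1.5719e+00  2.7300e-01  1.0000e-03 -3.3500e-02  5.5680e-01  2.0000e-04
 -2.0300e-02 -4.3130e-01 -7.8000e-03 -1.0000e-03  3.6200e-01  2.0000e-04
 -1.1000e-03]
[[ 0.    -0.     0.     0.    -0.     0.    -0.     0.     0.   ]
 [ 0.     0.    -0.    -0.001 -0.     0.    -0.     0.    -0.001]
 [-0.001 -0.    -0.     0.    -0.     0.    -0.    -0.001  0.   ]
 [ 0.     0.     0.    -0.    -0.     0.    -0.     0.001  0.   ]
 [ 0.    -0.     0.    -0.     0.    -0.     0.    -0.001 -0.   ]]
```

```bash
cat >> kin.py <<'E'
import pickle,os
P=pickle.load(open('P.pkl','rb')) if os.path.exists('P.pkl') else None
def elbow(q):
    o=P['p']; M=Rz(-q[0]+o[0]); t=np.array([0,0,o[7]])+M@[o[8],o[9],0]
    M=M@Ry(q[1])@Rz(-q[2]); return t+M@[o[11],o[12],o[10]]
def ik(pos,Rt,n=12,q0=None,seed=0):
    """max margin solutions; returns (err, margin, q)"""
    rng=np.random.default_rng(seed); mid=(LO+HI)/2; mid[4]=0; half=(HI-LO)/2; out=None
    for k in range(n):
        st=np.array([.9,.5,-.1,1.9,-.6,1.0,0])+rng.normal(size=7)*.4 if q0 is None or k else np.array(q0)
        st=np.clip(st,LO+.02,HI-.02)
        def f(q):
            t,M=fk(q,P); return np.concatenate([(t-pos)*50,20*R.from_matrix(M.T@Rt).as_rotvec(),.15*np.maximum(0,np.maximum(q-HI+.25,LO+.25-q))*4,.01*(q-(np.array([.9,.5,0,1.9,-.6,1.,0]) if q0 is None else q0))])
        o=least_squares(f,st,bounds=(LO,HI),max_nfev=80)
        t,M=fk(o.x,P); e=np.linalg.norm(t-pos)+.3*np.linalg.norm(R.from_matrix(M.T@Rt).as_rotvec()); m=np.min(np.minimum(o.x-LO,HI-o.x))
        if out is None or (e<.004,(m if e<.004 else -e))>(out[0]<.004,(out[1] if out[0]<.004 else -out[0])): out=(e,m,o.x)
    return out
def tcp(g,Rt): return np.array(g)+.019*Rt[:,0]
E
cat > t1.py <<'E'
from h import *; from kin import *
def rep(n,g,yaw,phi,**k):
    Rt=mk(yaw,phi); e,m,q=ik(tcp(g,Rt),Rt,n=6); print(n,yaw,phi,'err %.4f marg %.3f'%(e,m),q.round(2),'elb',elbow(q).round(2))
for phi in(-100,-105,-110,-115): rep('A',[.392,-.282,.055],-8,phi)
c=np.array([np.cos(np.radians(33.4)),np.sin(np.radians(33.4))]);yv=np.array([-c[1],c[0]])
for L in([.45,-.33],[.48,-.36],[.5,-.3]):
  for yaw in(-8,10,33):
    for phi in (-15,-20,-25): rep('B%s'%L,L+[.03],yaw,phi)
    rep('C%s'%L,L+[.035],yaw,-110)
for yaw in(10,20,33):
  for phi in(-15,-20,-30): rep('D',list(np.array([.603,-.262])+.055*c+.01*yv)+[.055],yaw,phi)
E
python3 t1.py
```

```text
A -8 -100 err 0.0000 marg 0.578 [ 0.31  0.55  0.23  1.99 -0.08  0.77 -1.13] elb [ 0.26 -0.14  0.75]
A -8 -105 err 0.0000 marg 0.638 [ 0.27  0.6   0.26  1.93 -0.07  0.88 -1.15] elb [ 0.29 -0.13  0.74]
A -8 -110 err 0.0000 marg 0.716 [ 0.45  0.63 -0.02  1.85  0.13  1.   -1.36] elb [ 0.27 -0.19  0.72]
A -8 -115 err 0.0000 marg 0.768 [ 0.32  0.68  0.15  1.8   0.04  1.08 -1.28] elb [ 0.31 -0.16  0.71]
B[0.45, -0.33] -8 -15 err 0.1258 marg 0.000 [ 2.15  1.69 -1.13  2.16 -1.32  0.12  1.62] elb [-0.34 -0.44  0.19]
B[0.45, -0.33] -8 -20 err 0.1359 marg 0.000 [ 2.09  1.52 -1.12  2.16 -1.32  0.12  1.46] elb [-0.31 -0.47  0.29]
B[0.45, -0.33] -8 -25 err 0.1405 marg 0.000 [ 2.01  1.33 -1.09  2.16 -1.32  0.12  1.28] elb [-0.27 -0.48  0.39]
C[0.45, -0.33] -8 -110 err 0.0000 marg 0.903 [ 0.44  0.74  0.05  1.67  0.09  1.06 -1.29] elb [ 0.32 -0.21  0.68]
B[0.45, -0.33] 10 -15 err 0.0162 marg 0.000 [ 2.01  1.55 -1.13  2.17 -1.32  0.12  1.56] elb [-0.28 -0.49  0.26]
B[0.45, -0.33] 10 -20 err 0.0255 marg 0.000 [ 1.97  1.44 -1.11  2.17 -1.32  0.12  1.47] elb [-0.25 -0.5   0.33]
B[0.45, -0.33] 10 -25 err 0
[... 3507 characters left out ...]
  0.36]
D 10 -30 err 0.1061 marg 0.000 [ 1.36  1.07 -0.99  1.96 -1.32  0.12  0.9 ] elb [ 0.06 -0.5   0.53]
D 20 -15 err 0.0489 marg 0.000 [ 1.55  1.52 -1.2   1.96 -1.32  0.12  1.4 ] elb [-0.03 -0.56  0.28]
D 20 -20 err 0.0529 marg 0.000 [ 1.5   1.39 -1.15  1.96 -1.32  0.12  1.28] elb [-0.   -0.55  0.36]
D 20 -30 err 0.0491 marg 0.000 [ 1.37  1.14 -1.02  1.97 -1.32  0.12  1.05] elb [ 0.06 -0.51  0.49]
D 33 -15 err 0.0000 marg 0.231 [ 1.44  1.36 -1.03  1.9  -1.08  0.35  1.12] elb [ 0.03 -0.55  0.37]
D 33 -20 err 0.0001 marg 0.196 [ 1.4   1.28 -1.01  1.92 -1.09  0.32  1.06] elb [ 0.05 -0.54  0.42]
D 33 -30 err 0.0001 marg 0.177 [ 1.29  1.09 -0.9   1.93 -1.1   0.3   0.91] elb [ 0.09 -0.5   0.52]
```

```bash
python3 - <<'E'
from h import *; from kin import *
Rt=mk(-8,-105); g=np.array([.392+.012*np.cos(np.radians(8)),-.2818-.0017,.052]); print('pre',(tcp(g,Rt)-.11*Rt[:,0]).round(4),'A',tcp(g,Rt).round(4))
cmd([.43,-.29,.27],mk(5,-62))
E
```

```text
pre [ 0.4272 -0.2868  0.1399] A [ 0.399  -0.2828  0.0336]
t 2.67 shift [-0.1125  0.0061 -0.0445] turn [ 0.2474 -0.3225 -0.7352] rows>= 2.3 7.0
```

Call:
{"api": "step_arm", "payload": {"rows": [[-1,-0.112,0,-0.045,0.25,-0.32,-0.73],[-1,-0.112,0,-0.045,0.25,-0.32,-0.73],[-1,-0.112,0,-0.045,0.25,-0.32,-0.73],[-1,-0.112,0,-0.045,0.25,-0.32,-0.73],[-1,-0.112,0,-0.045,0.25,-0.32,-0.73],[-1,-0.112,0,-0.045,0.25,-0.32,-0.73],[-1,-0.112,0,-0.045,0.25,-0.32,-0.73],[-1,-0.112,0,-0.045,0.25,-0.32,-0.73]]}}

```text
clock: 3.33
position: [0.4291, -0.2891, 0.2679]
ee_rot: [1.361, 0.89, -0.732]
force: [-0.8, -0.1, -1.1]
width: 0.998
```

```bash
python3 - <<'E'
from h import *; from kin import *
st();cmd([.4295,-.2870,.150],mk(-8,-105))
E
```

```text
t 3.33 p [ 0.4291 -0.2891  0.2679] x [ 0.494  0.06  -0.867] y [0.862 0.091 0.498] z [ 0.108 -0.994 -0.007] w 0.998 F [-0.8 -0.1 -1.1] q [ 1.15   0.099 -0.408  2.068 -0.556  0.711 -0.337]
t 3.33 shift [ 0.1282 -0.0727 -0.0015] turn [ 0.2403 -0.0383 -0.7429] rows>= 2.8 6.6
```

Call:
{"api": "step_arm", "payload": {"rows": [[-1,0.128,-0.072,0,0.24,-0.04,-0.74],[-1,0.128,-0.072,0,0.24,-0.04,-0.74],[-1,0.128,-0.072,0,0.24,-0.04,-0.74],[-1,0.128,-0.072,0,0.24,-0.04,-0.74],[-1,0.128,-0.072,0,0.24,-0.04,-0.74],[-1,0.128,-0.072,0,0.24,-0.04,-0.74],[-1,0.128,-0.072,0,0.24,-0.04,-0.74],[-1,0.128,-0.072,0,0.24,-0.04,-0.74],[-1,0.128,-0.072,0,0.24,-0.04,-0.74]]}}

```text
clock: 4.08
position: [0.4327, -0.286, 0.148]
ee_rot: [1.189, 1.347, -1.491]
force: [0.3, 1.5, 0.0]
width: 1.001
```

```bash
python3 - <<'E'
from h import *; from kin import *
st();cmd([.399,-.2828,.0336],mk(-8,-105))
shot('wrist','wrist1.png')
E
```

```text
t 4.08 p [ 0.4327 -0.286   0.148 ] x [-0.253  0.036 -0.967] y [ 0.958 -0.128 -0.256] z [-0.133 -0.991 -0.002] w 1.001 F [0.3 1.5 0. ] q [ 0.544  0.498 -0.165  1.718  0.152  1.187 -1.391]
t 4.08 shift [ 0.149  -0.0043  0.0019] turn [ 0.0059 -0.0004 -0.0031] rows>= 2.9 0.1
```

View pics/wrist1.png

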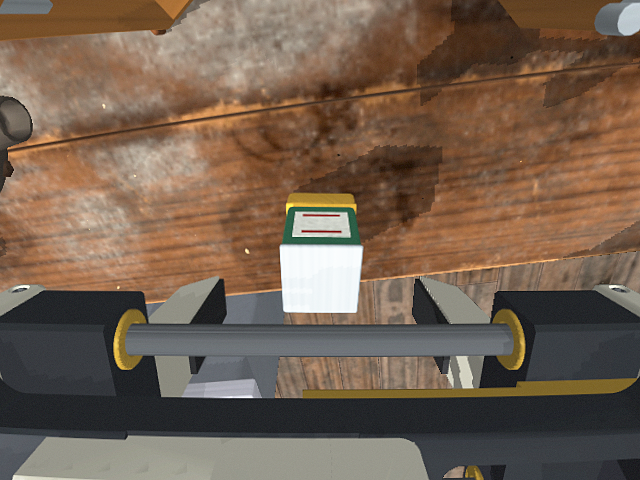

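The tin sits centred at (320,278) between the fingers, its label face toward +f at (320,226). I'll descend and grip.

Call:
{"api": "step_arm", "payload": {"rows": [[-1,0.05,-0.004,0.002,0.006,0,0],[-1,0.1,-0.004,0.002,0.006,0,0],[-1,0.13,-0.004,0.002,0.006,0,0],[-1,0.149,-0.004,0.002,0.006,0,0],[-1,0.149,-0.004,0.002,0.006,0,0],[-1,0.149,-0.004,0.002,0.006,0,0]]}}

```text
clock: 4.63
position: [0.396, -0.2834, 0.0348]
ee_rot: [1.197, 1.342, -1.496]
force: [0.5, 0.2, 0.1]
width: 1.003
```

Call:
{"api": "step_arm", "payload": {"rows": [[1,0,0,0,0,0,0],[1,0,0,0,0,0,0],[1,0,0,0,0,0,0],[1,0,0,0,0,0,0],[1,0,0,0,0,0,0],[1,0,0,0,0,0,0],[1,0,0,0,0,0,0],[1,0,0,0,0,0,0]], "newtons": 25}}

```text
clock: 5.3
position: [0.3972, -0.2824, 0.0345]
ee_rot: [1.195, 1.344, -1.494]
force: [-0.1, 0.6, 4.7]
width: 0.613
```

```bash
python3 - <<'E'
from h import *
st()
shot('scene','s1.png'); shot('top','t1.png')
a=cv2.imread('pics/s1.png')[250:450,180:440]; cv2.imwrite('pics/s1c.png',cv2.resize(a,None,fx=2.5,fy=2.5))
E
```

```text
t 5.3 p [ 0.3972 -0.2824  0.0345] x [-0.252  0.038 -0.967] y [ 0.958 -0.135 -0.254] z [-0.14  -0.99  -0.002] w 0.613 F [-0.1  0.6  4.7] q [ 0.557  0.602 -0.15   1.889  0.194  0.915 -1.427]
```

View pics/s1c.png

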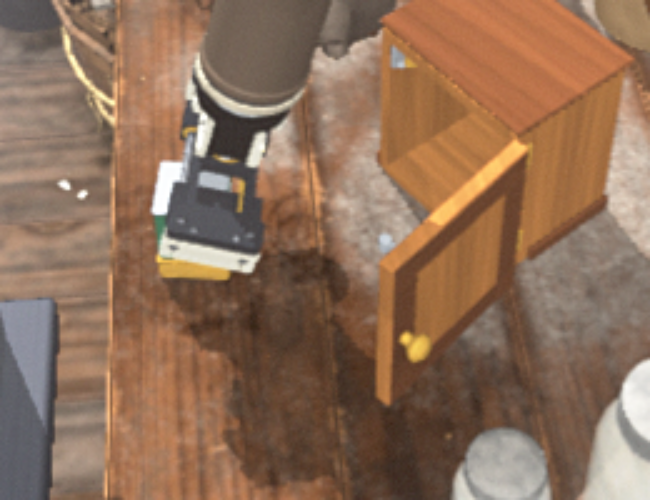

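```bash
cat > b.py <<'E'
from h import *; from kin import *
c33=np.array([np.cos(np.radians(33.4)),np.sin(np.radians(33.4)),0])
RB=mk(33,-14.8); fB=np.array([np.cos(np.radians(33)),np.sin(np.radians(33)),0])
gB=np.array([.45,-.32,.0401])-.0099*fB; B=tcp(gB,RB)
E
python3 - <<'E'
from b import *
print('B',B)
cmd(B+[-.02,0.0,.22],mk(15,-60))
E
```

```text
B [ 0.45710324 -0.3153871   0.03524653]
t 5.4 shift [-0.281  -0.0168  0.0332] turn [-0.3905  0.05    0.735 ] rows>= 5.4 7.0
```

Call:
{"api": "step_arm", "payload": {"rows": [[1,-0.025,-0.006,0,0,0,0],[1,-0.06,-0.015,0,0,0,0],[1,-0.1,-0.025,0,0,0,0],[1,-0.14,-0.025,0.005,-0.04,0,0.08],[1,-0.28,-0.017,0.033,-0.39,0.05,0.73],[1,-0.28,-0.017,0.033,-0.39,0.05,0.73],[1,-0.28,-0.017,0.033,-0.39,0.05,0.73],[1,-0.28,-0.017,0.033,-0.39,0.05,0.73],[1,-0.28,-0.017,0.033,-0.39,0.05,0.73],[1,-0.28,-0.017,0.033,-0.39,0.05,0.73],[1,-0.28,-0.017,0.033,-0.39,0.05,0.73],[1,-0.28,-0.017,0.033,-0.39,0.05,0.73]]}}

```text
clock: 6.4
position: [0.4329, -0.3168, 0.2523]
ee_rot: [1.274, 0.979, -0.62]
force: [-1.1, -0.9, -3.4]
width: 0.611
```

```bash
python3 - <<'E'
from b import *
st();cmd(B+[0,0,.13],RB)
E
```

```text
t 6.4 p [ 0.4329 -0.3168  0.2523] x [ 0.479  0.128 -0.868] y [0.84  0.221 0.496] z [ 0.256 -0.967 -0.002] w 0.611 F [-1.1 -0.9 -3.4] q [ 1.171  0.197 -0.383  1.996 -0.551  0.777 -0.147]
t 6.4 shift [ 0.1092 -0.0282  0.0063] turn [-0.1909  0.2454  0.7512] rows>= 2.2 6.8
```

Call:
{"api": "step_arm", "payload": {"rows": [[1,0.055,-0.014,0.003,-0.1,0.12,0.38],[1,0.055,-0.014,0.003,-0.1,0.12,0.38],[1,0.055,-0.014,0.003,-0.1,0.12,0.38],[1,0.055,-0.014,0.003,-0.1,0.12,0.38],[1,0.109,-0.028,0.006,-0.19,0.245,0.75],[1,0.109,-0.028,0.006,-0.19,0.245,0.75],[1,0.109,-0.028,0.006,-0.19,0.245,0.75],[1,0.109,-0.028,0.006,-0.19,0.245,0.75],[1,0.109,-0.028,0.006,-0.19,0.245,0.75]]}}

```text
clock: 7.15
position: [0.4593, -0.3148, 0.1607]
ee_rot: [1.456, 0.642, 0.251]
force: [-0.6, -0.3, -3.1]
width: 0.613
```

```bash
python3 - <<'E'
from b import *
st();cmd(B+[0,0,.05],RB); print(elbow(status.observe()['joints']))
E
```

```text
t 7.15 p [ 0.4593 -0.3148  0.1607] x [ 0.809  0.53  -0.252] y [0.219 0.126 0.968] z [ 0.545 -0.838 -0.015] w 0.613 F [-0.6 -0.3 -3.1] q [ 1.631  0.914 -0.659  1.984 -1.037  0.965  0.999]
t 7.15 shift [ 0.0212 -0.092   0.0005] turn [-0.0134 -0.0038 -0.0032] rows>= 1.8 0.1
[-0.07573291 -0.44602603  0.60298132]
```

Call:
{"api": "step_arm", "payload": {"rows": [[1,0.01,-0.045,0,-0.013,-0.004,-0.003],[1,0.021,-0.092,0,-0.013,-0.004,-0.003],[1,0.027,-0.115,0,-0.013,-0.004,-0.003],[1,0.031,-0.13,0,-0.013,-0.004,-0.003],[1,0.031,-0.13,0,-0.013,-0.004,-0.003],[1,0.031,-0.13,0,-0.013,-0.004,-0.003]]}}

```text
clock: 7.65
position: [0.4592, -0.3147, 0.0618]
ee_rot: [1.426, 0.64, 0.248]
force: [0.9, -0.6, -1.7]
width: 0.609
```

```bash
python3 - <<'E'
from b import *
st();cmd(B,RB); shot('scene','s2.png')
im=shot('top','t2.png')
a=cv2.imread('pics/s2.png')[250:450,180:440]; cv2.imwrite('pics/s2c.png',cv2.resize(a,None,fx=2.5,fy=2.5))
E
```

```text
t 7.65 p [ 0.4592 -0.3147  0.0618] x [ 0.81   0.525 -0.262] y [0.212 0.154 0.965] z [ 0.547 -0.837  0.014] w 0.609 F [ 0.9 -0.6 -1.7] q [ 1.612  1.094 -0.621  1.962 -1.02   0.875  1.161]
t 7.65 shift [ 0.0061 -0.0327 -0.0012] turn [0.0133 0.0007 0.006 ] rows>= 0.6 0.1
```

View pics/s2c.png

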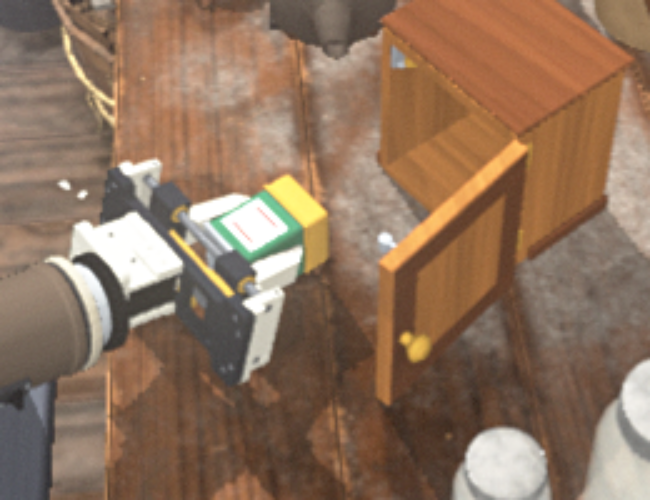

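Call:
{"api": "step_arm", "payload": {"rows": [[1,0.002,-0.008,0,0.007,0,0.003],[1,0.004,-0.016,0,0.007,0,0.003],[1,0.006,-0.022,0,0.007,0,0.003],[1,0.007,-0.026,0,0.007,0,0.003],[1,0.007,-0.026,0,0.007,0,0.003]]}}

```text
clock: 8.17
position: [0.4584, -0.3154, 0.038]
ee_rot: [1.436, 0.637, 0.247]
force: [-0.5, -0.1, -1.6]
width: 0.612
```

```bash
python3 - <<'E'
from b import *
st();cmd(B,RB)
E
```

```text
t 8.17 p [ 0.4584 -0.3154  0.038 ] x [ 0.812  0.524 -0.257] y [0.213 0.144 0.966] z [ 0.544 -0.839  0.006] w 0.612 F [-0.5 -0.1 -1.6] q [ 1.609  1.141 -0.609  1.948 -1.016  0.865  1.185]
t 8.17 shift [-0.0004 -0.0037 -0.0009] turn [0.0049 0.0026 0.0019] rows>= 0.1 0.0
```

Call:
{"api": "step_arm", "payload": {"rows": [[1,0,-0.002,0,0.005,0,0.002],[1,0,-0.004,0,0.005,0,0.002],[1,0,-0.005,0,0.005,0,0.002],[1,0,-0.005,0,0.005,0,0.002]]}}

```text
clock: 8.5
position: [0.4577, -0.316, 0.035]
ee_rot: [1.44, 0.636, 0.248]
force: [0.2, -0.0, -1.6]
width: 0.61
```

```bash
python3 - <<'E'
from b import *
st();cmd(B,RB)
E
```

```text
t 8.5 p [ 0.4577 -0.316   0.035 ] x [ 0.812  0.524 -0.255] y [0.213 0.14  0.967] z [ 0.543 -0.84   0.002] w 0.61 F [ 0.2 -0.  -1.6] q [ 1.61   1.148 -0.606  1.945 -1.015  0.868  1.184]
t 8.5 shift [-0.0002  0.0003 -0.0011] turn [ 0.0009  0.0026 -0.0003] rows>= 0.0 0.0
```

Call:
{"api": "step_arm", "payload": {"rows": [[1,0,-0.001,0,0,0,0],[1,0,-0.002,0,0,0,0],[1,0,-0.002,0,0,0,0]]}}

```text
clock: 8.75
position: [0.4576, -0.3161, 0.0345]
ee_rot: [1.44, 0.635, 0.25]
force: [-2.2, -1.1, 5.7]
width: 0.611
```

Call:
{"api": "step_arm", "payload": {"rows": [[1,0,-0.001,0,0,0,0],[1,0,-0.002,0,0,0,0],[1,0,-0.002,0,0,0,0]]}}

```text
clock: 9.0
position: [0.4576, -0.3159, 0.0344]
ee_rot: [1.44, 0.633, 0.252]
force: [-5.9, -1.3, 11.2]
width: 0.605
```

```bash
python3 - <<'E'
from b import *
st()
E
```

```text
t 9.0 p [ 0.4576 -0.3159  0.0344] x [ 0.813  0.526 -0.251] y [0.209 0.139 0.968] z [ 0.544 -0.839  0.003] w 0.605 F [-5.9 -1.3 11.2] q [ 1.61   1.152 -0.606  1.943 -1.013  0.871  1.187]
```

Call:
{"api": "step_arm", "payload": {"rows": [[-0.3,0,0.001,0,0,0,0],[-0.5,0,0.002,0,0,0,0],[-0.7,0,0.002,0,0,0,0],[-0.7,0,0.002,0,0,0,0],[-0.7,0,0.002,0,0,0,0]]}}

```text
clock: 9.42
position: [0.4574, -0.3162, 0.0334]
ee_rot: [1.44, 0.636, 0.248]
force: [0.5, 0.1, -0.2]
width: 0.843
```

```bash
python3 - <<'E'
from b import *
st(); im=shot('top','t3.png'); shot('scene','s3.png')
a=cv2.imread('pics/s3.png')[280:400,220:380]; b=cv2.imread('pics/t3.png')[250:370,360:520];cv2.imwrite('pics/c3.png',np.hstack([cv2.resize(x,None,fx=2.5,fy=2.5) for x in(a,b)]))
E
```

```text
t 9.42 p [ 0.4574 -0.3162  0.0334] x [ 0.812  0.524 -0.255] y [0.214 0.14  0.967] z [ 0.543 -0.84   0.002] w 0.843 F [ 0.5  0.1 -0.2] q [ 1.609  1.151 -0.605  1.944 -1.013  0.867  1.186]
```

View pics/c3.png

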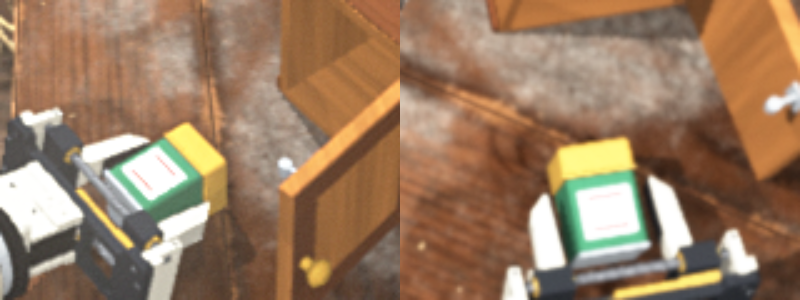

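Call:
{"api": "step_arm", "payload": {"rows": [[-0.7,-0.03,0,0,0,0,0],[-0.7,-0.08,0,0,0,0,0],[-0.7,-0.12,0,0,0,0,0],[-1,-0.16,0,0,0,0,0],[-1,-0.16,0,0,0,0,0]]}}

```text
clock: 9.93
position: [0.3489, -0.3889, 0.0653]
ee_rot: [1.439, 0.634, 0.238]
force: [0.1, -1.9, -0.5]
width: 0.946
```

```bash
python3 - <<'E'
from b import *
st(); 
for n in('top','scene'):
    im=cams.get_image(n); e,Rm=pose(im); c=cloud(im,e,Rm)
    m=(abs(c[...,2]-.06)<.008)&(np.hypot(c[...,0]-.45,c[...,1]+.32)<.07)
    print(n,m.sum(),c[m][:,2].mean(),cv2.minAreaRect(c[m][:,:2].astype(np.float32)))
cmd([.42,-.34,.26],mk(20,-60))
E
```

```text
t 9.93 p [ 0.3489 -0.3889  0.0653] x [ 0.815  0.517 -0.261] y [0.218 0.143 0.965] z [ 0.537 -0.844  0.003] w 0.946 F [ 0.1 -1.9 -0.5] q [ 1.737  1.063 -0.49   1.849 -0.85   1.113  1.073]
top 1280 0.059960239318018416 ((0.4482114613056183, -0.3193250894546509), (0.08728787302970886, 0.05690162256360054), 32.49363327026367)
scene 955 0.05868214028591763 ((0.45071154832839966, -0.321161150932312), (0.08752232044935226, 0.057982925325632095), 32.63190460205078)
t 10.03 shift [ 0.0354  0.2603 -0.0008] turn [ 0.1344 -0.1715 -0.7493] rows>= 5.0 6.5
```

Call:
{"api": "step_arm", "payload": {"rows": [[-1,0.0,0.05,0,0,0,0],[-1,0.0,0.1,0,0,0,0],[-1,0.035,0.26,0,0.13,-0.17,-0.75],[-1,0.035,0.26,0,0.13,-0.17,-0.75],[-1,0.035,0.26,0,0.13,-0.17,-0.75],[-1,0.035,0.26,0,0.13,-0.17,-0.75],[-1,0.035,0.26,0,0.13,-0.17,-0.75],[-1,0.035,0.26,0,0.13,-0.17,-0.75],[-1,0.035,0.26,0,0.13,-0.17,-0.75],[-1,0.035,0.26,0,0.13,-0.17,-0.75]]}}

```text
clock: 10.87
position: [0.4246, -0.3352, 0.2632]
ee_rot: [1.209, 1.031, -0.54]
force: [0.5, 0.5, -0.4]
width: 1.004
```

```bash
cat >> b.py <<'E'
RC=mk(32.6,-105); C=tcp([.4495,-.3202,.042],RC)
E
python3 - <<'E'
from b import *
st(); cmd(C-.12*RC[:,0],RC); print(C)
E
```

```text
t 10.87 p [ 0.4246 -0.3352  0.2632] x [ 0.468  0.17  -0.867] y [0.81  0.311 0.498] z [ 0.354 -0.935  0.007] w 1.004 F [ 0.5  0.5 -0.4] q [ 1.237  0.231 -0.408  1.925 -0.521  0.872 -0.046]
t 10.87 shift [ 0.1676 -0.0181 -0.0144] turn [-0.2003  0.0334 -0.7439] rows>= 3.2 6.5
[ 0.44535719 -0.32284944  0.02364741]
```

Call:
{"api": "step_arm", "payload": {"rows": [[-1,0.168,-0.018,-0.014,-0.2,0.033,-0.744],[-1,0.168,-0.018,-0.014,-0.2,0.033,-0.744],[-1,0.168,-0.018,-0.014,-0.2,0.033,-0.744],[-1,0.168,-0.018,-0.014,-0.2,0.033,-0.744],[-1,0.168,-0.018,-0.014,-0.2,0.033,-0.744],[-1,0.168,-0.018,-0.014,-0.2,0.033,-0.744],[-1,0.168,-0.018,-0.014,-0.2,0.033,-0.744],[-1,0.168,-0.018,-0.014,-0.2,0.033,-0.744],[-1,0.168,-0.018,-0.014,-0.2,0.033,-0.744],[-1,0.168,-0.018,-0.014,-0.2,0.033,-0.744]]}}

```text
clock: 11.7
position: [0.4677, -0.3089, 0.1357]
ee_rot: [0.611, 1.55, -0.978]
force: [-0.1, -0.1, -0.4]
width: 1.0
```

```bash
python3 - <<'E'
from b import *
st(); cmd(C,RC); shot('wrist','w4.png')
E
```

```text
t 11.7 p [ 0.4677 -0.3089  0.1357] x [-0.218 -0.13  -0.967] y [ 0.817  0.518 -0.254] z [ 0.534 -0.845 -0.007] w 1.0 F [-0.1 -0.1 -0.4] q [ 0.462  0.513 -0.153  1.727  0.303  1.097 -0.849]
t 11.7 shift [0.1439 0.0037 0.0006] turn [-0.0033 -0.0073 -0.005 ] rows>= 2.8 0.1
```

View pics/w4.png

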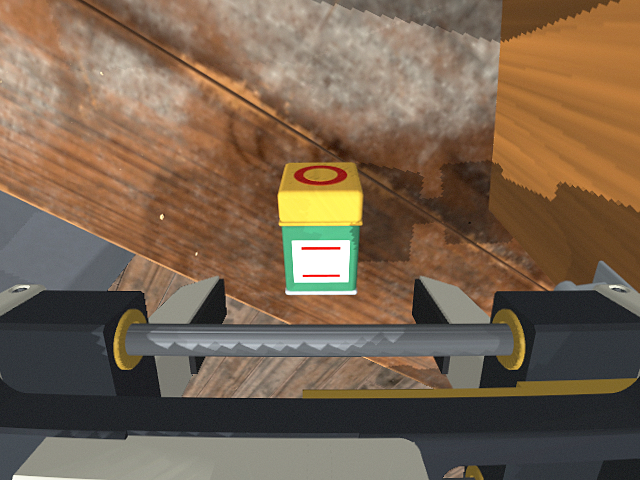

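The lying tin is centred at (320,230) between the fingers and square to them. I'll descend and grip.

Call:
{"api": "step_arm", "payload": {"rows": [[-1,0.05,0.001,0,-0.003,-0.007,-0.005],[-1,0.1,0.003,0,-0.003,-0.007,-0.005],[-1,0.13,0.004,0,-0.003,-0.007,-0.005],[-1,0.144,0.004,0,-0.003,-0.007,-0.005],[-1,0.144,0.004,0,-0.003,-0.007,-0.005]]}}

```text
clock: 12.17
position: [0.4425, -0.3244, 0.0228]
ee_rot: [0.603, 1.549, -0.985]
force: [-0.0, -0.3, 0.3]
width: 1.001
```

Call:
{"api": "step_arm", "payload": {"rows": [[1,0,0,0,0,0,0],[1,0,0,0,0,0,0],[1,0,0,0,0,0,0],[1,0,0,0,0,0,0],[1,0,0,0,0,0,0],[1,0,0,0,0,0,0],[1,0,0,0,0,0,0],[1,0,0,0,0,0,0]], "newtons": 25}}

```text
clock: 12.83
position: [0.4462, -0.3236, 0.025]
ee_rot: [0.6, 1.545, -0.982]
force: [-0.4, 0.8, 6.8]
width: 0.609
```

```bash
cat >> b.py <<'E'
RB2=mk(33,-15)
E
python3 - <<'E'
from b import *
st(); p,Rm,s=tool(); g=p-.019*Rm[:,0]; ctr=np.array([.4495,-.3202,.030]); print('tin centre in tool',Rm.T@(ctr-p))
cmd([.42,-.345,.25],mk(33,-60))
E
```

```text
t 12.83 p [ 0.4462 -0.3236  0.025 ] x [-0.217 -0.141 -0.966] y [ 0.815  0.519 -0.259] z [ 0.538 -0.843  0.002] w 0.609 F [-0.4  0.8  6.8] q [ 0.47   0.637 -0.121  1.847  0.378  0.856 -0.914]
tin centre in tool [-0.00606087  0.00319651 -0.00110464]
t 12.83 shift [-0.2608 -0.1133  0.0056] turn [-0.0079  0.0034  0.7501] rows>= 5.5 6.3
```

Call:
{"api": "step_arm", "payload": {"rows": [[1,-0.02,-0.005,0,0,0,0],[1,-0.06,-0.015,0,0,0,0],[1,-0.1,-0.03,0,0,0,0],[1,-0.14,-0.05,0.002,0,0,0.1],[1,-0.2,-0.08,0.004,0,0,0.25],[1,-0.26,-0.113,0.006,-0.008,0.003,0.75],[1,-0.26,-0.113,0.006,-0.008,0.003,0.75],[1,-0.26,-0.113,0.006,-0.008,0.003,0.75],[1,-0.26,-0.113,0.006,-0.008,0.003,0.75],[1,-0.26,-0.113,0.006,-0.008,0.003,0.75],[1,-0.26,-0.113,0.006,-0.008,0.003,0.75],[1,-0.26,-0.113,0.006,-0.008,0.003,0.75]]}}

```text
clock: 13.83
position: [0.4188, -0.3457, 0.2479]
ee_rot: [1.091, 1.15, -0.373]
force: [1.4, 0.9, -1.9]
width: 0.606
```

```bash
cat >> b.py <<'E'
M0=np.array([.603,-.262,.008]); cy=np.array([-c33[1],c33[0],0])
RD=mk(33.4,-15)
def D(x,y,z): return M0+x*c33+y*cy+[0,0,z] - RD@np.array([-.0061,.0032,-.0011])
E
python3 - <<'E'
from b import *
st(); print(D(-.11,.015,.1)); cmd(D(-.11,.015,.10),RD)
E
```

```text
t 13.83 p [ 0.4188 -0.3457  0.2479] x [ 0.417  0.272 -0.867] y [0.729 0.469 0.498] z [ 0.542 -0.84  -0.002] w 0.606 F [ 1.4  0.9 -1.9] q [ 1.214  0.319 -0.356  1.844 -0.493  0.993  0.151]
[ 0.50774266 -0.3081609   0.10333024]
t 13.83 shift [0.2159 0.0132 0.0213] turn [-0.0076  0.0059  0.7523] rows>= 4.2 6.3
```

Call:
{"api": "step_arm", "payload": {"rows": [[1,0.07,0.005,0.007,0,0,0.25],[1,0.07,0.005,0.007,0,0,0.25],[1,0.14,0.01,0.014,0,0,0.5],[1,0.14,0.01,0.014,0,0,0.5],[1,0.216,0.013,0.021,-0.008,0.006,0.752],[1,0.216,0.013,0.021,-0.008,0.006,0.752],[1,0.216,0.013,0.021,-0.008,0.006,0.752],[1,0.216,0.013,0.021,-0.008,0.006,0.752],[1,0.216,0.013,0.021,-0.008,0.006,0.752],[1,0.216,0.013,0.021,-0.008,0.006,0.752]]}}

```text
clock: 14.67
position: [0.5104, -0.3067, 0.1059]
ee_rot: [1.431, 0.649, 0.256]
force: [0.3, -0.4, -1.3]
width: 0.604
```

```bash
python3 - <<'E'
from b import *
st(); cmd(D(-.11,.015,.056),RD); 
for n in('top','scene'):
    im=cams.get_image(n); e,Rm=pose(im); c=cloud(im,e,Rm); cv2.imwrite('pics/%s5.png'%n,im['pixels'][...,::-1])
    q=c-M0; X=q@c33;Y=q@cy;Z=q[...,2]; px=im['pixels'].astype(int)
    yel=(px[...,0]-px[...,2]>90)&(px[...,1]-px[...,2]>55)
    m=(abs(X+.11)<.06)&(abs(Y-.015)<.06)&(Z>.12)&(Z<.16)&yel
    print(n,m.sum(),Z[m].max() if m.any() else 0,cv2.minAreaRect(np.stack([X[m],Y[m]],1).astype(np.float32)) if m.any() else 0, np.median(Z[m]))
a=cv2.imread('pics/scene5.png')[230:420,200:450]; cv2.imwrite('pics/s5c.png',cv2.resize(a,None,fx=3,fy=3))
E
```

```text
t 14.67 p [ 0.5104 -0.3067  0.1059] x [ 0.804  0.535 -0.26 ] y [0.213 0.148 0.966] z [ 0.555 -0.832  0.005] w 0.604 F [ 0.3 -0.4 -1.3] q [ 1.551  1.037 -0.685  1.941 -1.063  0.85   1.069]
t 14.67 shift [ 0.0115 -0.0572 -0.0007] turn [ 0.0058 -0.0041  0.0007] rows>= 1.1 0.1
top 1001 0.1521453259532064 ((-0.12384432554244995, 0.029765553772449493), (0.09116508811712265, 0.08881647884845734), 0.1078091561794281) 0.14601966393605137
scene 835 0.15123186221770435 ((-0.12284199893474579, 0.013010606169700623), (0.05896266922354698, 0.09326696395874023), 89.70677185058594) 0.14474822904093276
```

View pics/s5c.png

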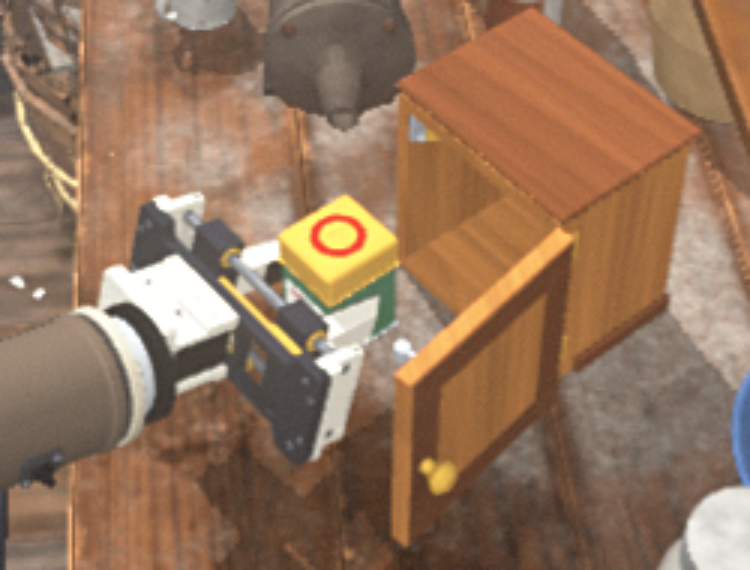

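View pics/top5.png

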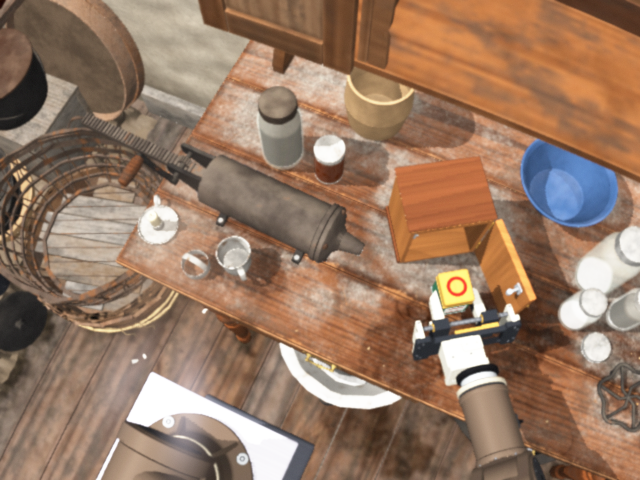

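```bash
python3 - <<'E'
from b import *
for n in('top','scene'):
    im=cams.get_image(n); e,Rm=pose(im); c=cloud(im,e,Rm)
    q=c-M0; X=q@c33;Y=q@cy;Z=q[...,2]; px=im['pixels'].astype(int)
    m=(X>-.15)&(X<-.06)&(abs(Y-.015)<.034)&(Z>.137)&(Z<.155)
    m=cv2.morphologyEx(m.astype(np.uint8),cv2.MORPH_OPEN,np.ones((3,3)))>0
    A=np.c_[X[m],Y[m],np.ones(m.sum())]; co=np.linalg.lstsq(A,Z[m],rcond=None)[0]
    print(n,m.sum(),cv2.minAreaRect(np.stack([X[m],Y[m]],1).astype(np.float32)),co,np.percentile(X[m],[1,99]),np.percentile(Y[m],[1,99]))
    k=(abs(Z-.164)<.003)&(X<-.02)&(X>-.17)&(Y<-.06)&(Y>-.14); print('doortop',k.sum(),np.percentile(Y[k],[1,99]),np.polyfit(X[k],Y[k],1))
    for lo in (-.15,-.12,-.09,-.06,-.04):
        k2=(Z>.03)&(Z<.15)&(abs(X-lo)<.01)&(Y<-.06)&(Y>-.13); print(lo,k2.sum(),np.percentile(Y[k2],[5,50,95]).round(4) if k2.any() else '')
cmd(D(-.11,.015,.05),RD)
p,Rm_,s=tool(); print('tin est in cupboard', [(p+Rm_@np.array([-.0061,.0032,-.0011])-M0)@v for v in(c33,cy,np.array([0,0,1]))])
E
```

```text
top 1020 ((-0.109199158847332, 0.016257083043456078), (0.05670876055955887, 0.059652846306562424), 89.67501068115234) [ 0.00391249 -0.03069238  0.14799509] [-0.13824737 -0.08072032] [-0.01093805  0.04374571]
doortop 520 [-0.11480183 -0.0831166 ] [ 0.1546662  -0.08437492]
-0.15 205 [-0.1121 -0.102  -0.0995]
-0.12 196 [-0.0988 -0.0963 -0.0942]
-0.09 242 [-0.0943 -0.0923 -0.0902]
-0.06 243 [-0.09   -0.0877 -0.0857]
-0.04 241 [-0.0865 -0.0843 -0.0821]
scene 724 ((-0.10885355621576309, 0.01314038410782814), (0.05840333178639412, 0.06083128601312637), 89.97640991210938) [0.02694575 0.01745727 0.14826295] [-0.13807268 -0.07949982] [-0.01532856  0.04034234]
doortop 448 [-0.11791983 -0.08716368] [ 0.15171806 -0.08867737]
-0.15 466 [-0.1199 -0.1172 -0.1065]
-0.12 213 [-0.1148 -0.1127 -0.1101]
-0.09 238 [-0.1103 -0.1083 -0.1063]
-0.06 228 [-0.1057 -0.1037 -0.1018]
-0.04 226 [-0.1026 -0.1007 -0.0987]
t 14.87 shift [ 0.0148 -0.0646 -0.0011] turn [ 0.0076 -0.0024  0.0015] rows>= 1.3 0.1
tin est in cupboard [np.float64(-0.10797072862496353), np.float64(0.014487337402250671), np.float64(0.10298140088135277)]
```

```bash
python3 - <<'E'
from b import *
cmd(D(-.11,.018,.05),RD);cmd(D(-.03,.018,.05),RD);cmd(D(.01,.018,.05),RD)
E
```

```text
t 14.87 shift [ 0.0148 -0.0646 -0.0049] turn [ 0.0076 -0.0024  0.0015] rows>= 1.3 0.1
t 14.87 shift [ 0.1114 -0.0385 -0.0044] turn [ 0.0076 -0.0024  0.0015] rows>= 2.3 0.1
t 14.87 shift [ 0.1596 -0.0255 -0.0042] turn [ 0.0076 -0.0024  0.0015] rows>= 3.1 0.1
```

Call:
{"api": "step_arm", "payload": {"rows": [[1,0.007,-0.032,-0.005,0.007,-0.002,0],[1,0.015,-0.065,-0.005,0.007,-0.002,0],[1,0.04,-0.058,-0.005,0.007,-0.002,0],[1,0.075,-0.048,-0.0045,0.007,-0.002,0],[1,0.111,-0.038,-0.0045,0.007,-0.002,0],[1,0.125,-0.035,-0.0045,0.007,-0.002,0],[1,0.125,-0.035,-0.0045,0.007,-0.002,0],[1,0.125,-0.035,-0.0045,0.007,-0.002,0]]}}

```text
clock: 15.53
position: [0.5819, -0.255, 0.0523]
ee_rot: [1.44, 0.647, 0.252]
force: [-0.4, -0.5, -2.5]
width: 0.612
```

```bash
cat >> b.py <<'E'
def tinest():
    p,Rm_,s=tool(); print('tin est', np.round([(p+Rm_@np.array([-.0061,.0032,-.0011])-M0)@v for v in(c33,cy,np.array([0,0,1]))],4))
E
python3 - <<'E'
from b import *
st(); tinest(); cmd(D(.025,.018,.05),RD);cmd(D(.042,.018,.05),RD); shot('wrist','w6.png'); shot('scene','s6.png')
a=cv2.imread('pics/s6.png')[230:420,200:450]; b=cv2.imread('pics/w6.png');cv2.imwrite('pics/c6.png',np.hstack([cv2.resize(a,(400,304)),cv2.resize(b,(400,304))]))
E
```

```text
t 15.53 p [ 0.5819 -0.255   0.0523] x [ 0.806  0.532 -0.258] y [0.217 0.141 0.966] z [ 0.551 -0.835 -0.002] w 0.612 F [-0.4 -0.5 -2.5] q [ 1.452  1.183 -0.768  1.948 -1.198  0.657  1.216]
tin est [-0.0188  0.0186  0.0489]
t 15.53 shift [0.0526 0.0154 0.0007] turn [-0.002  -0.0006 -0.0004] rows>= 1.1 0.0
t 15.53 shift [0.0731 0.0209 0.0007] turn [-0.002  -0.0006 -0.0004] rows>= 1.5 0.0
```

View pics/c6.png

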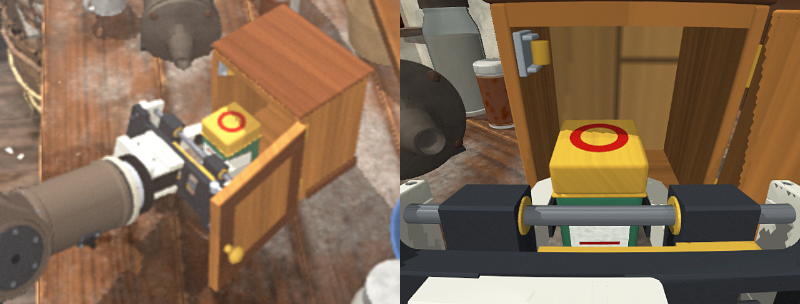

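Call:
{"api": "step_arm", "payload": {"rows": [[1,0.015,0.004,0,-0.001,0,0],[1,0.03,0.009,0,-0.001,0,0],[1,0.045,0.013,0,-0.001,0,0],[1,0.058,0.017,0,-0.001,0,0],[1,0.062,0.018,0,-0.001,0,0],[1,0.062,0.018,0,-0.001,0,0]]}}

```text
clock: 16.13
position: [0.625, -0.2266, 0.0528]
ee_rot: [1.441, 0.645, 0.253]
force: [-0.2, -0.4, -2.1]
width: 0.606
```

```bash
python3 - <<'E'
from b import *
st(); tinest(); cmd(D(.042,.018,.045),RD); shot('scene','s7.png'); shot('top','t7.png')
a=cv2.imread('pics/s7.png')[230:420,200:450]; b=cv2.imread('pics/t7.png')[190:380,350:600];cv2.imwrite('pics/c7.png',np.hstack([cv2.resize(a,(400,304)),cv2.resize(b,(400,304))]))
E
```

```text
t 16.13 p [ 0.625  -0.2266  0.0528] x [ 0.807  0.532 -0.257] y [0.216 0.139 0.966] z [ 0.55  -0.835 -0.003] w 0.606 F [-0.2 -0.4 -2.1] q [ 1.409  1.232 -0.857  1.941 -1.258  0.546  1.25 ]
tin est [0.0328 0.0185 0.0495]
t 16.13 shift [ 0.0125 -0.0025  0.0007] turn [-0.003   0.     -0.0018] rows>= 0.2 0.0
```

View pics/c7.png

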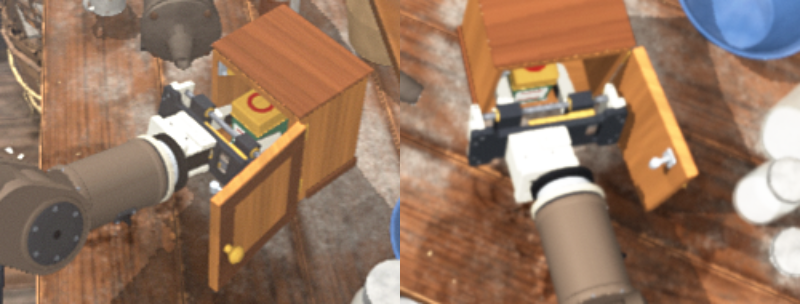

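Call:
{"api": "step_arm", "payload": {"rows": [[1,0.005,0,0,-0.002,0,0],[1,0.01,-0.001,0,-0.002,0,0],[1,0.0115,-0.002,0,-0.002,0,0],[1,0.0115,-0.003,0,-0.002,0,0]]}}

```text
clock: 16.57
position: [0.6318, -0.222, 0.0478]
ee_rot: [1.44, 0.645, 0.253]
force: [-0.5, 0.4, -2.1]
width: 0.609
```

```bash
python3 - <<'E'
from b import *
st(); tinest(); cmd(D(.042,.018,.043),RD)
E
```

```text
t 16.57 p [ 0.6318 -0.222   0.0478] x [ 0.807  0.532 -0.257] y [0.215 0.14  0.966] z [ 0.55  -0.835 -0.001] w 0.609 F [-0.5  0.4 -2.1] q [ 1.403  1.251 -0.872  1.936 -1.262  0.523  1.262]
tin est [0.041  0.0186 0.0444]
t 16.57 shift [ 0.0017 -0.0014  0.0008] turn [-0.0013  0.     -0.0017] rows>= 0.0 0.0
```

Lower in small steps until contact.

Call:
{"api": "step_arm", "payload": {"rows": [[1,0,-0.0008,0,0,0,0],[1,0.0005,-0.0015,0,0,0,0],[1,0.0005,-0.0015,0,0,0,0]]}}

```text
clock: 16.82
position: [0.6317, -0.2223, 0.0464]
ee_rot: [1.44, 0.645, 0.252]
force: [0.1, -0.3, -1.9]
width: 0.607
```

Call:
{"api": "step_arm", "payload": {"rows": [[1,0,-0.0008,0,0,0,0],[1,0.0005,-0.0015,0,0,0,0],[1,0.0005,-0.0015,0,0,0,0]]}}

```text
clock: 17.07
position: [0.6321, -0.2221, 0.0463]
ee_rot: [1.44, 0.644, 0.254]
force: [-2.3, -0.8, 3.8]
width: 0.606
```

```bash
python3 - <<'E'
from b import *
st(); tinest()
E
```

```text
t 17.07 p [ 0.6321 -0.2221  0.0463] x [ 0.807  0.532 -0.256] y [0.214 0.14  0.967] z [ 0.55  -0.835 -0.001] w 0.606 F [-2.3 -0.8  3.8] q [ 1.404  1.256 -0.872  1.935 -1.262  0.523  1.266]
tin est [0.0412 0.0184 0.043 ]
```

Call:
{"api": "step_arm", "payload": {"rows": [[-0.25,0,0.0005,0,0,0,0],[-0.28,0,0.001,0,0,0,0],[-0.32,0,0.001,0,0,0,0],[-0.35,0,0.001,0,0,0,0],[-0.35,0,0.001,0,0,0,0],[-0.35,0,0.001,0,0,0,0]]}}

```text
clock: 17.57
position: [0.632, -0.222, 0.0461]
ee_rot: [1.439, 0.645, 0.253]
force: [0.5, -1.0, -1.9]
width: 0.671
```

```bash
python3 - <<'E'
from b import *
st(); shot('wrist','w8.png')
E
```

```text
t 17.57 p [ 0.632  -0.222   0.0461] x [ 0.807  0.532 -0.257] y [0.215 0.141 0.966] z [ 0.55  -0.835 -0.001] w 0.671 F [ 0.5 -1.  -1.9] q [ 1.403  1.255 -0.872  1.935 -1.262  0.521  1.265]
```

View pics/w8.png

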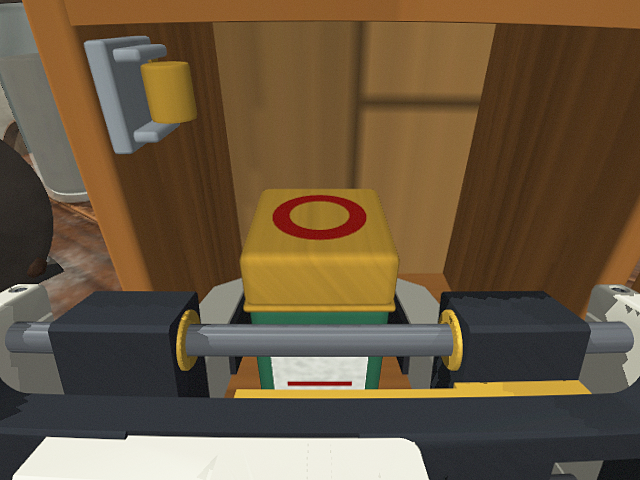

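The tin stands lid up with gaps to both fingers (x≈240 and 400). I'll back straight out.

Call:
{"api": "step_arm", "payload": {"rows": [[-0.35,-0.012,0,0,0,0,0],[-0.35,-0.03,0,0,0,0,0],[-0.35,-0.06,0,0,0,0,0],[-0.35,-0.09,0,0,0,0,0],[-0.35,-0.13,0,0,0,0,0],[-0.35,-0.17,0,0,0,0,0],[-0.35,-0.17,0,0,0,0,0]]}}

```text
clock: 18.2
position: [0.5182, -0.3001, 0.0805]
ee_rot: [1.439, 0.643, 0.244]
force: [1.0, -0.2, -0.6]
width: 0.676
```

```bash
python3 - <<'E'
from b import *
st(); 
for n in('top','scene'):
    im=shot(n,n+'9.png'); e,Rm=pose(im); c=cloud(im,e,Rm)
    q=c-M0; X=q@c33;Y=q@cy;Z=q[...,2]
    m=(X>-.0)&(X<.09)&(abs(Y-.018)<.045)&(Z>.077)&(Z<.1)
    m=cv2.morphologyEx(m.astype(np.uint8),cv2.MORPH_OPEN,np.ones((3,3)))>0
    if m.any():print(n,m.sum(),cv2.minAreaRect(np.stack([X[m],Y[m]],1).astype(np.float32)),np.median(Z[m]),np.percentile(X[m],[1,99]),np.percentile(Y[m],[1,99]))
    k=(abs(Z-.164)<.003)&(X<-.02)&(X>-.17)&(Y<-.06)&(Y>-.15); print('doortop',k.sum(),np.polyfit(X[k],Y[k],1))
a=cv2.imread('pics/scene9.png')[230:420,200:450]; b=cv2.imread('pics/top9.png')[190:380,350:600];cv2.imwrite('pics/c9.png',np.hstack([cv2.resize(a,(400,304)),cv2.resize(b,(400,304))]))
shot('wrist','w9.png')
E
```

```text
t 18.2 p [ 0.5182 -0.3001  0.0805] x [ 0.81   0.525 -0.262] y [0.22  0.143 0.965] z [ 0.544 -0.839  0.   ] w 0.676 F [ 1.  -0.2 -0.6] q [ 1.564  1.102 -0.725  1.947 -1.058  0.774  1.094]
top 184 ((0.015581760555505753, 0.019442332908511162), (0.05533641204237938, 0.01324820052832365), 88.2150650024414) 0.0855256010871801 [0.00984214 0.0216787 ] [-0.00778245  0.04645813]
doortop 539 [ 0.15151104 -0.08459909]
scene 372 ((0.02816012315452099, 0.016167018562555313), (0.05734802410006523, 0.03710031509399414), 87.7316665649414) 0.08518400313598712 [0.01010128 0.04571756] [-0.01141915  0.04349701]
doortop 463 [ 0.15343587 -0.08864463]
```

View pics/c9.png

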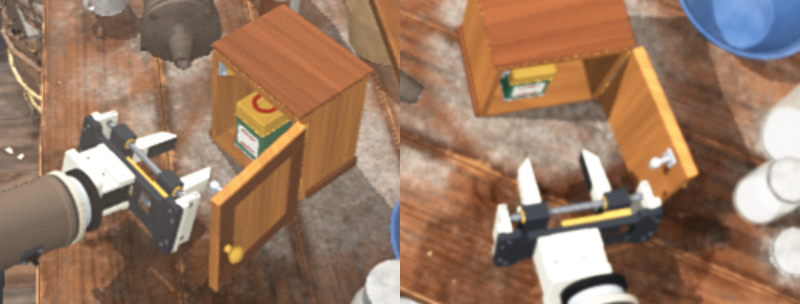

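View pics/w9.png

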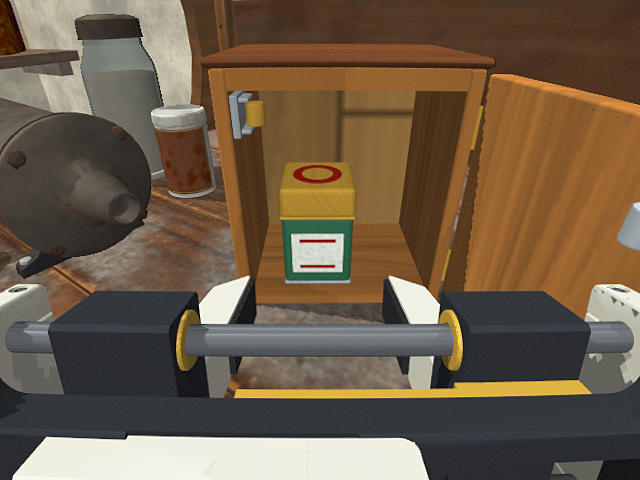

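```bash
cat >> b.py <<'E'
H=M0-.08*cy; H[2]=0
def push(th,yaw,gap=0,s=.135,z=.135):
    a=np.radians(123.4)+th; d=np.array([np.cos(a),np.sin(a),0]); n=np.array([-np.sin(a),np.cos(a),0])  # outer normal at th=0: 213.4deg
    rel=np.arctan2(-n[1],-n[0])-np.radians(yaw); sup=.0095*abs(np.cos(rel))+.019*abs(np.sin(rel))
    p=H+s*d+(.014+sup+gap)*n; p[2]=z; return p
E
python3 - <<'E'
from b import *
for yaw in(33,15,0,-10,60):
    for th,gap in((1.72,.03),(1.2,0),(.6,0),(0,0)):
        p=push(th,yaw,gap); e,m,q=ik(p,mk(yaw,-90),n=4); print(yaw,th,p.round(3),'%.4f %.3f'%(e,m),q.round(2))
ct=np.load('top.npy');cs=np.load('scene.npy')
for c in(ct,cs):
    m=(c[...,0]>.5)&(c[...,0]<.8)&(c[...,1]<-.46)&(c[...,1]>-.72)&(c[...,2]>.03)
    k,l,s_,ce=cv2.connectedComponentsWithStats(m.astype(np.uint8))
    for i in range(1,k):
        if s_[i,4]>60:
            q=c[l==i]; print(s_[i],q.min(0).round(3),q.max(0).round(3))
            for z in(.05,.1,.13,.16,.19,.22):
                r=q[abs(q[:,2]-z)<.015]
                if len(r)>5: print('   z',z,len(r),r.min(0)[:2].round(3),r.max(0)[:2].round(3))
E
```

```text
33 1.72 [ 0.59  -0.467  0.135] 0.0000 0.885 [ 0.49  0.72  0.19  1.32 -0.14  1.11 -0.3 ]
33 1.2 [ 0.522 -0.392  0.135] 0.0000 0.856 [ 0.43  0.57  0.2   1.61 -0.13  0.98 -0.32]
33 0.6 [ 0.51  -0.308  0.135] 0.0000 0.799 [ 0.55  0.48 -0.13  1.74  0.08  0.92 -0.61]
33 0 [ 0.553 -0.229  0.135] 0.0000 0.792 [ 0.2   0.48  0.15  1.75 -0.09  0.91 -0.61]
15 1.72 [ 0.59  -0.468  0.135] 0.0000 0.879 [ 0.43  0.73  0.31  1.32 -0.23  1.12 -0.54]
15 1.2 [ 0.522 -0.39   0.135] 0.0000 0.857 [ 0.37  0.57  0.29  1.62 -0.18  0.98 -0.59]
15 0.6 [ 0.509 -0.31   0.135] 0.0000 0.802 [ 0.58  0.49 -0.17  1.74  0.1   0.92 -0.94]
15 0 [ 0.549 -0.232  0.135] 0.0000 0.790 [ 0.27  0.48  0.05  1.76 -0.03  0.91 -0.97]
0 1.72 [ 0.59  -0.467  0.135] 0.0000 0.885 [ 0.47  0.72  0.23  1.32 -0.17  1.12 -0.85]
0 1.2 [ 0.522 -0.391  0.135] 0.0000 0.862 [ 0.33  0.58  0.36  1.62 -0.23  0.98 -0.8 ]
0 0.6 [ 0.509 -0.31   0.135] 0.0000 0.792 [ 0.23  0.49  0.33  1.77 -0.19  0.91 -0.93]
0 0 [ 0.546 -0.234  0.135] 0.0000 0.789 [ 0.09  0.49  0.32  1.78 -0.19  0.91 -1.08]
-10 1.72 [ 0.589 -0.466  0.135] 0.0000 0.885 [ 0.45  0.72  0.27
[... 1422 characters left out ...]
  0   146   268 15986] [ 0.674 -0.704  0.604] [ 0.7   -0.46   0.885]
[ 445  258   79  140 5841] [ 0.695 -0.69   0.381] [ 0.8   -0.46   0.566]
[ 401  385   83   95 4668] [ 0.615 -0.669  0.03 ] [ 0.799 -0.46   0.214]
   z 0.05 90 [ 0.655 -0.632] [ 0.798 -0.461]
   z 0.1 531 [ 0.618 -0.647] [ 0.787 -0.463]
   z 0.13 906 [ 0.615 -0.669] [ 0.739 -0.563]
   z 0.16 1057 [ 0.621 -0.669] [ 0.741 -0.555]
   z 0.19 708 [ 0.662 -0.627] [ 0.734 -0.554]
   z 0.22 1075 [ 0.664 -0.625] [ 0.731 -0.558]
[ 360  421   41   59 1842] [ 0.567 -0.605  0.03 ] [ 0.633 -0.541  0.124]
   z 0.05 318 [ 0.567 -0.605] [ 0.63  -0.568]
   z 0.1 523 [ 0.568 -0.603] [ 0.633 -0.541]
   z 0.13 668 [ 0.574 -0.597] [ 0.626 -0.543]
```

```bash
python3 - <<'E'
from b import *
p,Rm,s=tool()
cmd(p+[0,0,.12],Rm); cmd([.48,-.34,.30],mk(20,-60)); print(push(1.72,0,.025,z=.14))
E
```

```text
t 18.35 shift [-3.870e-02  1.449e-01 -1.000e-04] turn [0. 0. 0.] rows>= 2.9 0.0
t 18.35 shift [-0.1427  0.2448  0.0182] turn [ 0.1381 -0.1812 -0.7476] rows>= 5.4 6.5
[ 0.58639449 -0.46326966  0.14      ]
```

Call:
{"api": "step_arm", "payload": {"rows": [[1,-0.015,0.05,0,0,0,0],[1,-0.03,0.1,0,0,0,0],[1,-0.055,0.15,0,0,0,0],[1,-0.143,0.245,0.018,0.138,-0.18,-0.748],[1,-0.143,0.245,0.018,0.138,-0.18,-0.748],[1,-0.143,0.245,0.018,0.138,-0.18,-0.748],[1,-0.143,0.245,0.018,0.138,-0.18,-0.748],[1,-0.143,0.245,0.018,0.138,-0.18,-0.748],[1,-0.143,0.245,0.018,0.138,-0.18,-0.748],[1,-0.143,0.245,0.018,0.138,-0.18,-0.748],[1,-0.143,0.245,0.018,0.138,-0.18,-0.748]], "newtons": 10}}

```text
clock: 19.27
position: [0.4853, -0.3335, 0.3036]
ee_rot: [1.213, 1.032, -0.541]
force: [1.5, 1.2, 0.5]
width: 0.007
```

```bash
python3 - <<'E'
from b import *
st(); cmd([.58,-.465,.30],mk(0,-90))
E
```

```text
t 19.27 p [ 0.4853 -0.3335  0.3036] x [ 0.467  0.172 -0.867] y [0.811 0.307 0.498] z [ 0.352 -0.936  0.004] w 0.007 F [1.5 1.2 0.5] q [ 1.184  0.259 -0.475  1.788 -0.434  0.916 -0.241]
t 19.27 shift [0.031  0.0433 0.1955] turn [ 0.3367 -0.0856 -0.4926] rows>= 3.9 5.1
```

Call:
{"api": "step_arm", "payload": {"rows": [[1,0.031,0.043,0.195,0.337,-0.086,-0.493],[1,0.031,0.043,0.195,0.337,-0.086,-0.493],[1,0.031,0.043,0.195,0.337,-0.086,-0.493],[1,0.031,0.043,0.195,0.337,-0.086,-0.493],[1,0.031,0.043,0.195,0.337,-0.086,-0.493],[1,0.031,0.043,0.195,0.337,-0.086,-0.493],[1,0.031,0.043,0.195,0.337,-0.086,-0.493]]}}

```text
clock: 19.85
position: [0.5766, -0.4675, 0.2908]
ee_rot: [1.218, 1.221, -1.206]
force: [-0.5, 0.8, 0.4]
width: 0.007
```

```bash
python3 - <<'E'
from b import *
st(); cmd(push(1.72,0,.025,z=.14),mk(0,-90))
E
```

```text
t 19.85 p [ 0.5766 -0.4675  0.2908] x [-0.004  0.013 -1.   ] y [ 1.    -0.001 -0.004] z [-0.001 -1.    -0.013] w 0.007 F [-0.5  0.8  0.4] q [ 0.699  0.624 -0.167  1.099  0.088  1.436 -1.022]
t 19.85 shift [ 0.1885  0.0129 -0.0028] turn [-0.001  -0.0128  0.0037] rows>= 3.6 0.1
```

Call:
{"api": "step_arm", "payload": {"rows": [[1,0.05,0.013,-0.002,0,-0.012,0.004],[1,0.1,0.013,-0.002,0,-0.012,0.004],[1,0.15,0.013,-0.002,0,-0.012,0.004],[1,0.188,0.013,-0.002,0,-0.012,0.004],[1,0.188,0.013,-0.002,0,-0.012,0.004],[1,0.188,0.013,-0.002,0,-0.012,0.004]]}}

```text
clock: 20.35
position: [0.5815, -0.4687, 0.1433]
ee_rot: [1.214, 1.202, -1.215]
force: [0.8, -0.1, 1.2]
width: 0.003
```

```bash
python3 - <<'E'
from b import *
st()
for th in np.arange(1.72,.5,-.12): print(round(th,2),end=' ');cmd(push(th,0,0,z=.14),mk(0,-90))
E
```

```text
t 20.35 p [ 0.5815 -0.4687  0.1433] x [ 0.002 -0.003 -1.   ] y [ 1.    -0.008  0.002] z [-0.008 -1.     0.003] w 0.003 F [ 0.8 -0.1  1.2] q [ 0.699  0.707 -0.166  1.31   0.12   1.131 -1.059]
1.72 t 20.35 shift [ 0.004  -0.0151 -0.0299] turn [-0.0081  0.0024 -0.0018] rows>= 0.6 0.1
1.6 t 20.35 shift [ 0.0039 -0.0314 -0.0419] turn [-0.0081  0.0024 -0.0018] rows>= 1.0 0.1
1.48 t 20.35 shift [ 0.0038 -0.0465 -0.056 ] turn [-0.0081  0.0024 -0.0018] rows>= 1.4 0.1
1.36 t 20.35 shift [ 0.0038 -0.0599 -0.0721] turn [-0.0081  0.0024 -0.0018] rows>= 1.8 0.1
1.24 t 20.35 shift [ 0.0037 -0.0714 -0.0901] turn [-0.0081  0.0024 -0.0018] rows>= 2.2 0.1
1.12 t 20.35 shift [ 0.0036 -0.0807 -0.1098] turn [-0.0081  0.0024 -0.0018] rows>= 2.6 0.1
1.0 t 20.35 shift [ 0.0036 -0.0875 -0.1307] turn [-0.0081  0.0024 -0.0018] rows>= 3.0 0.1
0.88 t 20.35 shift [ 0.0035 -0.0917 -0.1502] turn [-0.0081  0.0024 -0.0018] rows>= 3.4 0.1
0.76 t 20.35 shift [ 0.0035 -0.0937 -0.17  ] turn [-0.0081  0.0024 -0.0018] rows>= 3.7 0.1
0.64 t 20.35 shift [ 0.0034 -0.0933 -0.1904] turn [-0.0081  0.0024 -0.0018] rows>= 4.1 0.1
0.52 t 20.35 shift [ 0.0034 -0.0904 -0.2109] turn [-0.0081  0.0024 -0.0018] rows>= 4.4 0.1
```

Call:
{"api": "step_arm", "payload": {"rows": [[1,0.004,-0.008,-0.015,0,0,0],[1,0.004,-0.015,-0.03,0,0,0],[1,0.004,-0.031,-0.042,0,0,0],[1,0.004,-0.046,-0.056,0,0,0],[1,0.004,-0.06,-0.072,0,0,0],[1,0.004,-0.071,-0.09,0,0,0],[1,0.004,-0.081,-0.11,0,0,0],[1,0.004,-0.0875,-0.13,0,0,0],[1,0.0035,-0.092,-0.15,0,0,0],[1,0.0035,-0.0935,-0.17,0,0,0],[1,0.0035,-0.0935,-0.19,0,0,0],[1,0.0035,-0.0935,-0.19,0,0,0]]}}

```text
clock: 21.35
position: [0.5125, -0.3138, 0.1444]
ee_rot: [1.213, 1.195, -1.209]
force: [-0.4, 0.7, -0.6]
width: 0.003
```

```bash
python3 - <<'E'
from b import *
st(); shot('scene','s10.png');shot('top','t10.png')
a=cv2.imread('pics/s10.png')[230:420,200:450]; b=cv2.imread('pics/t10.png')[190:380,350:600];cv2.imwrite('pics/c10.png',np.hstack([cv2.resize(a,(400,304)),cv2.resize(b,(400,304))]))
for th in np.arange(.6,-.05,-.1): print(round(th,2),end=' ');cmd(push(th,0,0,z=.14),mk(0,-90))
E
```

```text
t 21.35 p [ 0.5125 -0.3138  0.1444] x [ 0.01  -0.007 -1.   ] y [ 1.    -0.005  0.01 ] z [-0.005 -1.     0.007] w 0.003 F [-0.4  0.7 -0.6] q [ 0.606  0.479 -0.207  1.73   0.121  0.933 -1.225]
0.6 t 21.45 shift [ 0.0043 -0.0037 -0.0088] turn [-0.0076  0.0082 -0.008 ] rows>= 0.2 0.1
0.5 t 21.45 shift [ 0.0042 -0.0007 -0.0259] turn [-0.0076  0.0082 -0.008 ] rows>= 0.5 0.1
0.4 t 21.45 shift [ 0.0041  0.0041 -0.0429] turn [-0.0076  0.0082 -0.008 ] rows>= 0.8 0.1
0.3 t 21.45 shift [ 0.004   0.0108 -0.0594] turn [-0.0076  0.0082 -0.008 ] rows>= 1.2 0.1
0.2 t 21.45 shift [ 0.0039  0.0193 -0.0754] turn [-0.0076  0.0082 -0.008 ] rows>= 1.5 0.1
0.1 t 21.45 shift [ 0.0039  0.0297 -0.0905] turn [-0.0076  0.0082 -0.008 ] rows>= 1.8 0.1
0.0 t 21.45 shift [ 0.0039  0.0417 -0.1046] turn [-0.0076  0.0082 -0.008 ] rows>= 2.2 0.1
```

View pics/c10.png

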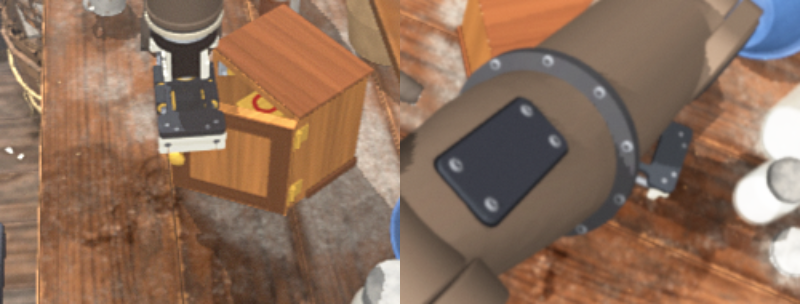

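The door follows and is now about 0.6 rad open, with the tin still upright behind it.

Call:
{"api": "step_arm", "payload": {"rows": [[1,0.004,-0.003,-0.009,0,0.008,-0.008],[1,0.004,-0.001,-0.026,0,0.008,-0.008],[1,0.004,0.004,-0.043,0,0.008,-0.008],[1,0.004,0.011,-0.059,0,0.008,-0.008],[1,0.004,0.019,-0.075,0,0.008,-0.008],[1,0.004,0.0245,-0.083,0,0.008,-0.008],[1,0.004,0.03,-0.0905,0,0.008,-0.008],[1,0.004,0.03,-0.0905,0,0.008,-0.008],[1,0.004,0.03,-0.0905,0,0.008,-0.008]]}}

```text
clock: 22.2
position: [0.5335, -0.246, 0.1372]
ee_rot: [1.213, 1.209, -1.222]
force: [-6.1, -3.4, 3.6]
width: 0.005
```

```bash
python3 - <<'E'
from b import *
st()
for th in (.1,.06,.03,0,-.03,-.06): print(round(th,2),end=' ');cmd(push(th,0,0,z=.14),mk(0,-90))
E
```

```text
t 22.2 p [ 0.5335 -0.246   0.1372] x [-0.007 -0.    -1.   ] y [ 1.    -0.011 -0.007] z [-0.011 -1.     0.   ] w 0.005 F [-6.1 -3.4  3.6] q [ 0.492  0.478 -0.215  1.754  0.126  0.93  -1.357]
0.1 t 22.2 shift [-0.0035  0.003  -0.0012] turn [-0.0101  0.0004  0.0068] rows>= 0.1 0.1
0.06 t 22.2 shift [-0.0036  0.0076 -0.007 ] turn [-0.0101  0.0004  0.0068] rows>= 0.2 0.1
0.03 t 22.2 shift [-0.0036  0.0112 -0.0112] turn [-0.0101  0.0004  0.0068] rows>= 0.3 0.1
0 t 22.2 shift [-0.0036  0.015  -0.0153] turn [-0.0101  0.0004  0.0068] rows>= 0.4 0.1
-0.03 t 22.2 shift [-0.0037  0.0189 -0.0193] turn [-0.0101  0.0004  0.0068] rows>= 0.5 0.1
-0.06 t 22.2 shift [-0.0037  0.023  -0.0232] turn [-0.0101  0.0004  0.0068] rows>= 0.6 0.1
```

Call:
{"api": "step_arm", "payload": {"rows": [[1,-0.003,0.004,-0.004,0,0,0],[1,-0.003,0.008,-0.009,0,0,0],[1,-0.003,0.012,-0.0135,0,0,0],[1,-0.003,0.012,-0.0135,0,0,0]]}}

```text
clock: 22.53
position: [0.5438, -0.2351, 0.1389]
ee_rot: [1.215, 1.209, -1.222]
force: [-1.1, -2.5, -1.2]
width: 0.001
```

```bash
python3 - <<'E'
from b import *
st()
for th in (0,-.03): print(round(th,2),end=' ');cmd(push(th,0,0,z=.14),mk(0,-90))
E
```

```text
t 22.53 p [ 0.5438 -0.2351  0.1389] x [-0.006  0.    -1.   ] y [ 1.    -0.011 -0.006] z [-0.011 -1.    -0.   ] w 0.001 F [-1.1 -2.5 -1.2] q [ 0.47   0.483 -0.217  1.74   0.126  0.938 -1.38 ]
0 t 22.53 shift [-0.0013  0.0024 -0.0015] turn [-0.0109 -0.0004  0.006 ] rows>= 0.1 0.1
-0.03 t 22.53 shift [-0.0014  0.0063 -0.0055] turn [-0.0109 -0.0004  0.006 ] rows>= 0.2 0.1
```

Call:
{"api": "step_arm", "payload": {"rows": [[1,-0.001,0.002,-0.002,0,0,0],[1,-0.001,0.004,-0.0035,0,0,0],[1,-0.001,0.006,-0.005,0,0,0],[1,-0.001,0.006,-0.005,0,0,0]]}}

```text
clock: 22.87
position: [0.5442, -0.2345, 0.1391]
ee_rot: [1.211, 1.211, -1.231]
force: [-16.7, -12.6, 1.4]
width: 0.006
```

```bash
python3 - <<'E'
from b import *
st()
E
```

```text
t 22.87 p [ 0.5442 -0.2345  0.1391] x [-0.014 -0.003 -1.   ] y [ 1.    -0.014 -0.014] z [-0.014 -1.     0.003] w 0.006 F [-16.7 -12.6   1.4] q [ 0.463  0.486 -0.213  1.734  0.13   0.948 -1.388]
```

Call:
{"api": "step_arm", "payload": {"rows": [[1,0,-0.03,0.02,0,0,0],[1,0,-0.065,0.043,0,0,0],[1,-0.08,-0.1,0.065,0,0,0],[1,-0.16,-0.13,0.1,0,0,0],[1,-0.2,-0.13,0.14,0,0,0],[1,-0.2,-0.13,0.25,0,0,0],[1,-0.2,-0.13,0.3,0,0,0],[1,-0.2,-0.13,0.3,0,0,0],[1,-0.2,-0.13,0.3,0,0,0]]}}

```text
clock: 23.62
position: [0.4445, -0.4684, 0.3014]
ee_rot: [1.215, 1.207, -1.217]
force: [0.4, -0.6, -0.6]
width: 0.006
```

```bash
python3 - <<'E'
from b import *
st()
for n in('top','scene'):
    im=shot(n,n+'11.png'); e,Rm=pose(im); c=cloud(im,e,Rm); q=c-M0; X=q@c33;Y=q@cy;Z=q[...,2]
    k=(Z>.10)&(Z<.15)&(X<.01)&(X>-.06)&(abs(Y)<.075)
    if k.sum()>20: print(n,k.sum(),np.polyfit(Y[k],X[k],1))
    k=(abs(Z-.164)<.003)&(X<.01)&(X>-.06)&(abs(Y)<.085)
    if k.sum()>20: print(n,'top edge',k.sum(),np.polyfit(Y[k],X[k],1))
a=cv2.imread('pics/scene11.png')[180:430,200:450]; b=cv2.imread('pics/top11.png')[150:400,170:600];cv2.imwrite('pics/c11.png',np.hstack([cv2.resize(a,(400,400)),cv2.resize(b,(400,400))]))
E
```

```text
t 23.62 p [ 0.4445 -0.4684  0.3014] x [-0.002  0.001 -1.   ] y [ 1.    -0.008 -0.002] z [-0.008 -1.    -0.001] w 0.006 F [ 0.4 -0.6 -0.6] q [ 0.822  0.433 -0.144  1.391  0.063  1.324 -0.903]
top 630 [-0.00337618 -0.01734469]
top top edge 703 [-0.00453892 -0.00982802]
scene 847 [-0.00587997 -0.01596903]
scene top edge 533 [-0.00647347 -0.00838771]
```

View pics/c11.png

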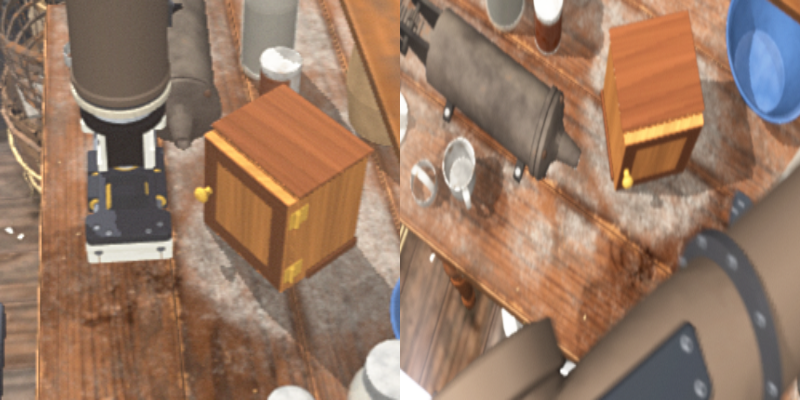

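```bash
python3 -c "
from cell import arm; print(arm.sign_off())"
```

```text
the job is handed in; nothing more can be done
None
```

The tin is upright, lid up, in the cupboard with the door shut. I handed the job in at about 24 s; no verdict was reported.

**What I did:** I gripped the upside-down tin, made one quarter turn and set it down on its label face, then let go. I gripped it again, made the second quarter turn so the lid was up, and set it on the cupboard floor, lowering until I felt contact both times. Then I swung the door shut from outside with the closed fingers.

**Last checks:**
- **Laid on its side:** both cameras showed the tin flat, with its upper face 59–60 mm above the table.
- **In the cupboard:** before closing the door I measured the tin's centre about 40 mm in and 18 mm left. Floor contact came at a centre height of 43 mm. While still held in front of the cupboard it was level to within about 0.03 rad.
- **Door:** I felt the roller push back with about 7 N, then the force dropped, then there was a firm stop at about 21 N. With the arm clear, the door face measured within 0.007 rad of shut in both views.
- **Cup and cutter:** the arm never went near them.

**Not confirmed:** I could not see the tin after the door closed, so its final position rests on the earlier pictures. The two cameras disagreed by 2–3 mm on its left-right position. The roughly 10 mm margin on depth depends on a camera calibration good to about 2 mm.

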